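# Turn a heel lift in the spring press and ease the lever back

### The job

The rubber heel lift in the small press has had its round end stamped. Slide the red-knobbed jaw open, turn the heel lift end for end so that its straight edge sits flat against the fixed jaw, and slide the jaw back snugly against it; then pull the lever down so that the brass stamp bears firmly on the heel lift for about a second, and let the lever rise slowly, never letting it spring back, until it stands fully upright again. Leave the shoe, brush, thread spool and pulley round the press where they are.

Things in the scene. Friction and masses are not known exactly. Their poses are not given: they have to be found in the camera images.
- bed (a point): Frame of the green press, fixed to the table. The point is on the top of its base plate (12 mm above the table), mid-foot of the fixed jaw's face. x points from the work to the lever's hinge, y sideways, z up. The dark fixed jaw (70 mm wide, 12 mm tall) fills x = 0 to 14 mm; the work lies flat on the plate at its -x side, between it and the slide jaw; the plate ends at x = -129 mm, y = +-65 mm.
- press: The same press; origin under its base plate on the table, same axes and same place in x and y as point bed. Plate 255 x 130 x 12 mm; two green hinge cheeks stand at x = 95 mm, up to 80 mm above the table. Beware: left of the press a black hand-cranked sewing machine, 0.36 m tall, is fixed on the table at about x 0.29 to 0.56, y 0.13 to 0.41 m (world); pass above or round it.
- heel_mid (a point): Centre (half-way up) of the black rubber heel lift: D-shaped slab 56 mm wide (its x), 66.6 mm long (its y), 10 mm thick, about 30 g. Straight edge at y = +33.3 mm, round end at y = -33.3 mm; sides about parallel from y = -7 to +33 mm. It starts flat on the press bed, round end towards the fixed jaw.
- heel: The same heel lift; origin at the centre of its underside.
- heel_straight (a point): Middle of the heel lift's straight edge, half-way up (33.3 mm from its centre along its +y).
- jaw (a joint): How far the slide jaw stands out from its innermost place, 0 to 0.036 m, growing towards the bed's -x. The gap between the jaws is 64 mm plus this: snug on the heel lift's length at about 0.0026 m, and it must end below 0.005 m. 2.5 N of friction holds it where it is left.
- jaw_lip (a point): Edge of the lip on the slide jaw, mid-width, moving with it. The jaw is a dark steel block 80 mm wide along the bed's y, 14 mm thick along x, its top 16.5 mm above the plate; its lip reaches 6 mm past the jaw's face, over the heel lift and 3 mm above it, so the heel lift can be lifted out only after the jaw is slid open. The lip's top is 17 mm above the plate.
- jaw_knob (a point): Centre of the round red knob on top of the slide jaw, 16 mm in diameter; it stands from 23 to 38 mm above the plate on a thinner neck (10 mm) and this point is 30 mm above the plate. It is 8 mm behind the jaw's face and moves with the jaw.
- lever (a joint): Angle of the spring-loaded lever: 0 upright against its stop (rest), growing as it is pulled down over the bed towards -x; level at 1.57, hard stop at 1.62 rad. The stamp meets the heel lift at about 1.545 rad. The return spring drives it up with 0.16 N m at rest, 1.8 N m when down (less its weight, 0.4 N m); let go, it flies up. Rising faster than 1.5 rad/s counts as springing back; 3 s is calm.
- grip (a point): Middle of the lever's black cross-bar: round, 16 mm in diameter, along the bed's y, with 84 mm free between two side rails (8 mm thick). It lies 205 mm from the hinge and moves with the lever: 270 mm above the table with the lever upright, about 65 mm when it is level.
- lever_hinge (a point): Middle of the lever's hinge axis, which runs along the bed's y; it lies at x = 95 mm, z = 53 mm from point bed.
- stamp: Brass stamp foot (34 mm along the bed's y, 20 mm along x) under a bridge between the lever's rails, 115 mm from the hinge; with the lever down it lands on the heel lift 20 mm from the fixed jaw. It gives up to 10 mm against its own spring: about 5 N on first touch, 11 N with the lever at 1.60 rad. Origin on the bridge.
- shoe_mid (a point): Dark low shoe lying alongside the press, 277 x 91 mm, 105 mm tall; this point is 50 mm above the table in its middle. Its length is along its x. Bystander: not to be moved.
- brush_mid (a point): Black brush lying bristles up beside the press, 63 x 156 mm, 46 mm tall, length along its y; this point is 22 mm above the table in its middle. Bystander: not to be moved.
- spool_mid (a point): White thread spool standing by the front corner of the press, 34 mm in diameter and 44 mm tall; this point is at its centre. Bystander: not to be moved.
- pulley_mid (a point): Steel pulley lying by the other front corner of the press, 67 mm in diameter and 20 mm tall; this point is at its centre. Bystander: not to be moved.
There are look-alikes about, which are no part of the job. Of the things like the heel, leave any that is brown or pink; of the rest the smaller one is meant.

How it is judged:
By the outcome, as a careful person would: the job done as asked, in the order asked, and still so for the second after the job is handed in, with the robot touching nothing.
It also fails if it takes over 72 s, if anything falls off the work surface, if the arm or the gripper's body presses on something with over 40 N, if the wrist force passes 120 N, or if a joint passes its speed limit or range.

### The arm

A 7-joint arm with a two-finger parallel gripper is mounted at the origin on a cart in front of the work surface, level with it; the furniture and walls round the work are solid. World frame = base frame: x ahead of the robot, y to its left, z up, the work surface at z = 0. Lengths are in m, angles in rad, forces in N, time in s.
With the tool pointing down it reaches from about 0.4 to 0.875 m from the base axis. Payload 19.3 kg.
Tool frame: the origin (TCP) lies at the very end of the fingers, on their centre line; the grasp point (between the pads) lies 19 mm behind it; z points along the fingers, y is the line along which they close (so a half turn about z gives the same grasp; the last joint's range is limited). The gripper opens to 85 mm and grips with 20 to 120 N. Pads are 22 mm wide; open, the fingers measure 114 mm over their backs; the gripper's body (76 mm by 85 mm) begins 54 mm behind the grasp point. The pads swing forward as they close: fully open they stand 13 mm farther back than shut.
Start: joints at [-1.416, 0.521, -0.036, 1.599, 0.021, 1.021, -0.113], TCP at [0.139, 0.609, 0.231] pointing down, gripper open.
Joint ranges: [-2.91, 2.91], [-0.3, 2.13], [-1.5, 1.42], [0.17, 2.43], [-1.26, 4.41], [0.16, 1.93], [-2.52, 2.52]. Speed limits (rad/s): [1.89, 1.89, 2.39, 2.39, 3.01, 3.01, 3.01].

### API

Orientations are given as [roll, pitch, yaw] about the fixed x, y, z axes, in that order (R = Rz(yaw) Ry(pitch) Rx(roll)).
In Python, from workcell import monitor, optics, job_done gives the robot as it stands.
- The arm moves only by the shell command python3 -m handwheel 'ROWS' [FORCE]. ROWS is JSON, a list of rows, each an object of numbers: "dx", "dy", "dz": the shift along the tool's x, y, z in cm; "wx", "wy", "wz": the turn, a rotation vector about the tool's x, y, z in rad; "claw": the opening in per cent of the stroke, from 0 (shut) to 100 (fully open). A call has 1 to 8 rows; each row shifts and turns the commanded pose from where the row before left it, along the tool's axes as they then stand; what a row does not reach is not made up. A row lasts 1/8 s, in which the tool goes at most 62.5 mm and 10.7 degrees, less where a joint would pass 70% of its speed; a pose out of reach is approached as far as the arm can. A call with a gripper value outside its range is refused whole. The fingers move at their own pace and stop on an object; FORCE is the grip in N (left out, the last holds). Time passes only in rows, so rows that do not move let the fingers close. It gives the time, the measured TCP pose, the force, the opening and the grip force at its end, in the units of the state.
- monitor.observe(): the state, without advancing time (a new reading comes with each control period).
- optics.grab_frame(name): name is "scene" or "top" or "wrist"; returns a dict with "frame" (420x560x3 uint8, blue, green, red), "fovy" (degrees; the focal length in pixels is half the picture's height over the tangent of half this angle, whatever the lens; pixels are square), "cx", "cy" (the principal point, pixels), "k1" (the pictures are not rectified: a ray, as slopes to the right and down, at radius r is drawn at 1 + k1 r^2 times it, then the intrinsics apply), "R" (3x3) and "t" (3): a world point X has camera coordinates R X + t. Camera axes: x right, y down, z forward; pixel columns grow to the right and rows downward; lengths in m; the calibration is good to about 2 mm. A picture is of the moment at which its call begins. There is no depth.
- job_done(): hands the job in; it is judged then, once.
Trained networks look in the newest picture that a camera, given by its name, has taken for a name from the list of things; names that differ only in an ending like _2 or _b are one class to them, and where a whole thing is asked for, a point or a joint stands for the part that bears it (a point fixed in the world has none). Each returns a list of dicts, best first, with "p" (0 to 1); they miss things now and then, are a little off and sometimes report something else, mostly with a low value. They report only what shows in the picture. A call takes as long as a camera call. They do not tell look-alikes from the thing itself.
- optics.masks_of(name, camera): "region" (420x560 bool, what is visible of it) and "rect" ([left, top, width, height] in pixels, round what is visible of it).
The state is a dict: "clock": time; "qpos": joint angles; "qd": joint speeds; "joint_efforts": joint torques, N m; "position": TCP position; "tool_rot": TCP orientation; "force": force on the tool from outside, world axes, zero at the start; "moment": the same for the moment, N m; "grip_width": finger opening in m; "finger_force": force on a finger pad.
Only numpy, scipy, OpenCV 4.12 (cv2) and the standard library are available. Lean on these libraries where they do the work, as an engineer would, in place of code of your own. Each camera call takes 0.05 s, during which the arm holds its last target. There are 200 camera calls.

## Working session

There is one attempt and no reset: what is moved stays moved. The work goes in short steps, Python scripts to look and compute and a shell command to move; the robot and the scene stay as the last step left them, time stands still between calls to the robot, and variables do not carry over. Pictures are saved under pics/ and viewed, at most 10 in all, crops included, and the job is handed in when it is done.

```bash
mkdir -p pics; cat > h.py <<'E'
import numpy as np, cv2
from workcell import monitor, optics
def ray(f,u,v):
    fl=210/np.tan(np.radians(f["fovy"])/2)
    d=np.array([(u-f["cx"])/fl,(v-f["cy"])/fl]); s=d.copy()
    for _ in range(20): s=d/(1+f["k1"]*(s@s))
    R=np.array(f["R"]);t=np.array(f["t"])
    return -R.T@t, R.T@np.array([s[0],s[1],1])
def atz(f,u,v,z):
    o,d=ray(f,u,v); return o+d*(z-o[2])/d[2]
def proj(f,X):
    fl=210/np.tan(np.radians(f["fovy"])/2)
    c=np.array(f["R"])@np.array(X)+np.array(f["t"]); s=c[:2]/c[2]
    return s*(1+f["k1"]*(s@s))*fl+[f["cx"],f["cy"]]
E
python3 - <<'E'
from h import *
ims=[]
for n in ["scene","top"]:
    f=optics.grab_frame(n); ims.append(f)
    cv2.imwrite(f"pics/{n}0.png",cv2.resize(f["frame"],(800,600)))
    o,_=ray(f,280,210); print(n,o,f["fovy"])
    for k in ["press","heel","jaw_knob","grip","stamp","shoe_mid","brush_mid","spool_mid","pulley_mid"]:
        for m in optics.masks_of(k,n)[:3]:
            r=m["rect"]; c=(r[0]+r[2]/2,r[1]+r[3]/2); print(k,round(m["p"],2),r,m["region"].sum(),atz(f,*c,0.02).round(3))
s=monitor.observe(); print(s)
E
```

```text
scene [-0.21737035 -0.56010957  0.60790037] 46.76705582238325
press 0.87 [199.8, 157.7, 120.4, 145.1] 5196 [0.737 0.05  0.02 ]
heel 0.79 [318.1, 324.0, 55.2, 37.9] 1443 [ 0.44  -0.318  0.02 ]
heel 0.76 [329.7, 240.7, 39.7, 24.4] 672 [ 0.744 -0.199  0.02 ]
heel 0.74 [333.5, 288.4, 31.3, 21.5] 578 [ 0.568 -0.271  0.02 ]
jaw_knob 0.59 [218.0, 263.6, 10.5, 27.3] 211 [0.506 0.001 0.02 ]
grip 0.82 [281.1, 154.9, 27.8, 114.8] 1385 [0.88  0.022 0.02 ]
stamp 0.66 [157.7, 292.7, 34.0, 21.7] 527 [0.377 0.029 0.02 ]
stamp 0.64 [281.9, 204.4, 13.9, 13.5] 97 [0.878 0.041 0.02 ]
stamp 0.59 [226.7, 271.2, 31.1, 17.6] 447 [ 0.518 -0.041  0.02 ]
shoe_mid 0.84 [204.2, 203.0, 106.1, 51.3] 2882 [0.741 0.061 0.02 ]
brush_mid 0.92 [216.4, 307.6, 79.5, 42.3] 2360 [ 0.393 -0.157  0.02 ]
brush_mid 0.24 [200.5, 157.8, 118.2, 143.3] 4824 [0.74  0.053 0.02 ]
spool_mid 0.8 [176.0, 256.7, 10.4, 18.9] 248 [0.495 0.112 0.02 ]
spool_mid 0.71 [280.6, 155.7, 28.2, 115.2] 1217 [0.873 0.02  0.02 ]
spool_mid 0.22 [279.4, 202.7, 14.7, 15.6] 108 [0.878 0.048 0.02 ]
pulley_mid 0.9 [157.9, 292.2, 35.2, 22.5] 546 [0.378 0.028 
[... 1074 characters left out ...]
 array([-1.41616637,  0.52137695, -0.03632488,  1.59950365,  0.02116918,
        1.02113216, -0.11277383]), 'qd': array([-1.42120532e-03,  7.81400268e-04, -2.92258961e-04, -7.02238147e-04,
        3.66087621e-04, -8.19298626e-05, -7.73581873e-04]), 'joint_efforts': array([-1.18119133e-03, -9.26802063e+01,  1.97685845e+00, -3.70223558e+01,
        1.79112836e-02,  2.34721687e-03,  1.98242327e-05]), 'position': array([0.13933598, 0.60924971, 0.23130356]), 'tool_rot': array([-3.14155357e+00, -3.51321712e-05,  2.91675149e+00]), 'force': array([-0.15281678,  0.55720992, -1.02020377]), 'moment': array([ 0.00396581,  0.02764345, -0.04330727]), 'finger_force': 0.0, 'grip_width': 0.08538897550572992}
```

View pics/scene0.png

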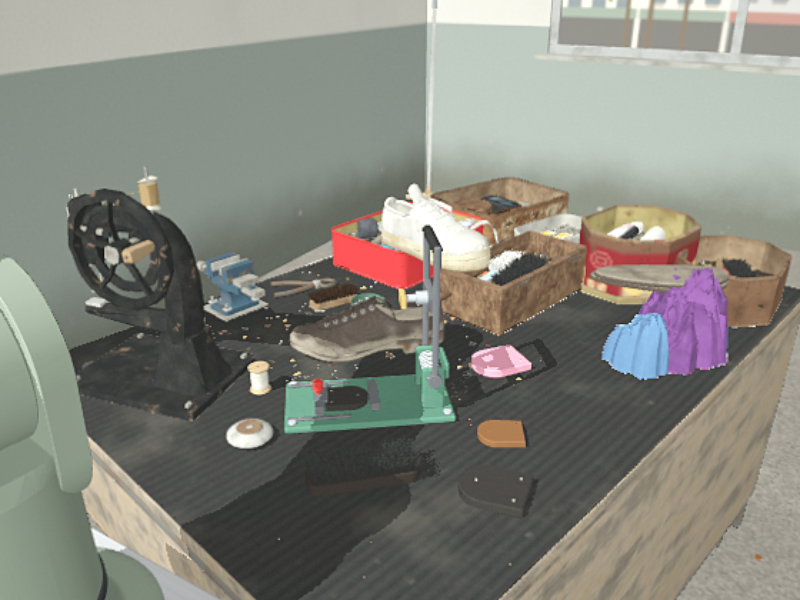

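```bash
python3 - <<'E'
import cv2
f=cv2.imread("pics/top0.png")
c=f[170:440,220:500]; cv2.imwrite("pics/topc.png",cv2.resize(c,None,fx=2.2,fy=2.2,interpolation=cv2.INTER_CUBIC))
E
```

```text
(no output)
```

View pics/topc.png

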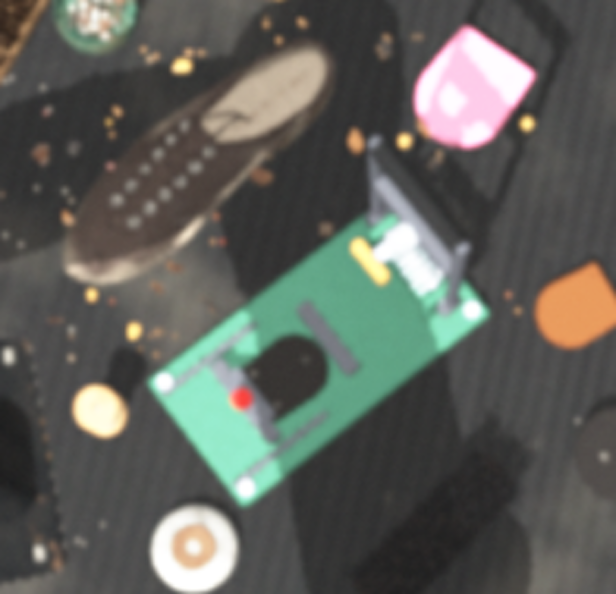

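The scene shows the press at (370,400) with the shoe behind it, the brush in shadow in front, and the spool and pulley at its left end. In the top crop the plate corners are (150,383), (245,505) and (488,313), the red knob is at (242,398), and the fixed jaw runs from (305,305) to (352,370).

```bash
python3 - <<'E'
from h import *
f=optics.grab_frame("top")
def P(u,v,z): return atz(f,(u/2.2+220)*.7,(v/2.2+170)*.7,z)
L,B,R=P(150,383,.012),P(245,505,.012),P(488,313,.012)
print(L,B,R,np.linalg.norm(L-B),np.linalg.norm(B-R))
print("knob",P(242,398,.05),"jaw",P(330,338,.024))
# fit: corners (x,y) in press frame: L=(-.129,+.065) B=(-.129,-.065) R=(.126,-.065)
A=np.array([[-.129,.065],[-.129,-.065],[.126,-.065]]);W=np.array([L,B,R])[:,:2]
a=A-A.mean(0);w=W-W.mean(0);yaw=np.arctan2((a[:,0]*w[:,1]-a[:,1]*w[:,0]).sum(),(a*w).sum())
Rm=np.array([[np.cos(yaw),-np.sin(yaw)],[np.sin(yaw),np.cos(yaw)]]);t=W.mean(0)-Rm@A.mean(0)
print(yaw,t,(A@Rm.T+t-W))
for n,X in dict(knob=(-.072,0,.042),grip=(.095,0,.27),jaw=(.007,0,.024),heel=(-.033,0,.022)).items():
    p=Rm@X[:2]+t; print(n,p,proj(f,[*p,X[2]])/.7*1)
E
python3 -m handwheel '[{"dz":-6},{"dz":-6},{"dz":-6},{"dz":-3}]'
```

```text
[0.51953526 0.07823679 0.012     ] [0.41960281 0.00202965 0.012     ] [ 0.57066668 -0.19749887  0.012     ] 0.12567426786955532 0.25026370857459623
knob [0.50068282 0.00064903 0.05      ] jaw [ 0.5510269  -0.06839388  0.024     ]
-0.9190170207810467 [ 0.54718386 -0.06091469] [[ 0.00107232  0.00283339]
 [-0.00234597  0.00018227]
 [ 0.00127365 -0.00301566]]
knob [ 0.50350852 -0.00367427] [332.87751804 349.80990148]
grip [ 0.60481104 -0.13644023] [410.16560497 259.26156263]
jaw [ 0.55143007 -0.06647973] [368.9184334  323.43729408]
heel [ 0.527166  -0.0346795] [351.23276678 337.5529067 ]schema error: expected keys dx, dy, dz, wx, wy, wz, claw
```

```bash
python3 -m handwheel '[{"dx":0,"dy":0,"dz":-6,"wx":0,"wy":0,"wz":0,"claw":100},{"dx":0,"dy":0,"dz":-6,"wx":0,"wy":0,"wz":0,"claw":100},{"dx":0,"dy":0,"dz":-6,"wx":0,"wy":0,"wz":0,"claw":100},{"dx":0,"dy":0,"dz":-6,"wx":0,"wy":0,"wz":0,"claw":100}]'
cat >> h.py <<'E'
from scipy.spatial.transform import Rotation as Ro
def go(target, rpy=None, n=None, p0=None, r0=None):
    """print total tool-frame shift (cm) rows, if translating while turning by wz evenly in n rows"""
    s=monitor.observe()
    p=np.array(s["position"]) if p0 is None else np.array(p0)
    R=Ro.from_euler("xyz",s["tool_rot"] if r0 is None else r0)
    d=np.array(target)-p
    Rt=R if rpy is None else Ro.from_euler("xyz",rpy)
    w=(R.inv()*Rt).as_rotvec()
    n=n or int(np.ceil(max(np.linalg.norm(d)/.055,np.linalg.norm(w)/.18,1)))
    for i in range(n):
        Ri=R*Ro.from_rotvec(w*i/n)
        print(i,(Ri.inv().apply(d/n)*100).round(2),(w/n).round(4))
E
python3 -c "
from h import *
s=monitor.observe();print(s['position'],s['tool_rot'])
go([.45,0.03,.47],[np.pi,0,.652])"
```

```text
clock: 1.55
position: [0.1393, 0.6088, 0.4735]
tool_rot: [3.141, -0.0, 2.917]
force: [-0.0, 0.7, -0.4]
grip_width: 0.0855
finger_force: 0.0
[0.13928155 0.60884153 0.4735409 ] [ 3.14118783e+00 -3.39554359e-05  2.91679087e+00]
0 [-3.32 -3.81  0.03] [ 0.     -0.      0.1742]
1 [-3.93 -3.17  0.03] [ 0.     -0.      0.1742]
2 [-4.42 -2.44  0.03] [ 0.     -0.      0.1742]
3 [-4.78 -1.64  0.03] [ 0.     -0.      0.1742]
4 [-4.99 -0.79  0.03] [ 0.     -0.      0.1742]
5 [-5.05  0.09  0.03] [ 0.     -0.      0.1742]
6 [-4.96  0.96  0.03] [ 0.     -0.      0.1742]
7 [-4.72  1.81  0.03] [ 0.     -0.      0.1742]
8 [-4.33  2.6   0.03] [ 0.     -0.      0.1742]
9 [-3.82  3.31  0.03] [ 0.     -0.      0.1742]
10 [-3.19  3.92  0.03] [ 0.     -0.      0.1742]
11 [-2.46  4.42  0.03] [ 0.     -0.      0.1742]
12 [-1.65  4.78  0.03] [ 0.     -0.      0.1742]
```

```bash
python3 -m handwheel '[{"dx":-3.3,"dy":-3.8,"dz":0,"wx":0,"wy":0,"wz":0.174,"claw":100},{"dx":-3.9,"dy":-3.2,"dz":0,"wx":0,"wy":0,"wz":0.174,"claw":100},{"dx":-4.4,"dy":-2.4,"dz":0,"wx":0,"wy":0,"wz":0.174,"claw":100},{"dx":-4.8,"dy":-1.6,"dz":0,"wx":0,"wy":0,"wz":0.174,"claw":100},{"dx":-5,"dy":-0.8,"dz":0,"wx":0,"wy":0,"wz":0.174,"claw":100},{"dx":-5,"dy":0.1,"dz":0,"wx":0,"wy":0,"wz":0.174,"claw":100},{"dx":-5,"dy":1,"dz":0,"wx":0,"wy":0,"wz":0.174,"claw":100}]' && python3 -m handwheel '[{"dx":-4.7,"dy":1.8,"dz":0,"wx":0,"wy":0,"wz":0.174,"claw":80},{"dx":-4.3,"dy":2.6,"dz":0,"wx":0,"wy":0,"wz":0.174,"claw":60},{"dx":-3.8,"dy":3.3,"dz":0,"wx":0,"wy":0,"wz":0.174,"claw":60},{"dx":-3.2,"dy":3.9,"dz":0,"wx":0,"wy":0,"wz":0.174,"claw":60},{"dx":-2.5,"dy":4.4,"dz":0,"wx":0,"wy":0,"wz":0.174,"claw":60},{"dx":-1.7,"dy":4.8,"dz":0,"wx":0,"wy":0,"wz":0.174,"claw":60},{"dx":0,"dy":0,"dz":0,"wx":0,"wy":0,"wz":0,"claw":60}]'
python3 - <<'E'
from h import *
s=monitor.observe();print(s["position"],s["tool_rot"],s["qpos"].round(2))
f=optics.grab_frame("wrist");cv2.imwrite("pics/w1.png",cv2.resize(f["frame"],(800,600)))
for k in ["press","heel","jaw_knob"]:
    for m in optics.masks_of(k,"wrist")[:2]:
        r=m["rect"]; c=(r[0]+r[2]/2,r[1]+r[3]/2); print(k,round(m["p"],2),r,atz(f,*c,0.042 if k=="jaw_knob" else .022).round(4))
E
```

```text
clock: 2.42
position: [0.3075, 0.2969, 0.4715]
tool_rot: [3.141, -0.001, 1.693]
force: [0.8, 1.7, 0.4]
grip_width: 0.0855
finger_force: 0.0
clock: 3.3
position: [0.4507, 0.0283, 0.4714]
tool_rot: [3.141, -0.0, 0.647]
force: [-0.4, 0.5, 0.3]
grip_width: 0.0514
finger_force: 0.0
[0.45074855 0.02831935 0.47144423] [ 3.14070941e+00 -4.17172204e-05  6.46798817e-01] [-0.81  0.05  0.66  1.66 -0.03  1.45 -1.08]
press 0.7 [276.9, 77.4, 256.9, 120.7] [ 0.5678 -0.136   0.022 ]
heel 0.83 [445.0, 167.0, 39.0, 31.9] [ 0.5745 -0.2675  0.022 ]
heel 0.8 [407.4, 219.3, 52.4, 53.0] [ 0.4603 -0.3065  0.022 ]
jaw_knob 0.87 [306.4, 93.3, 15.3, 49.5] [0.504  0.0012 0.042 ]
```

View pics/w1.png

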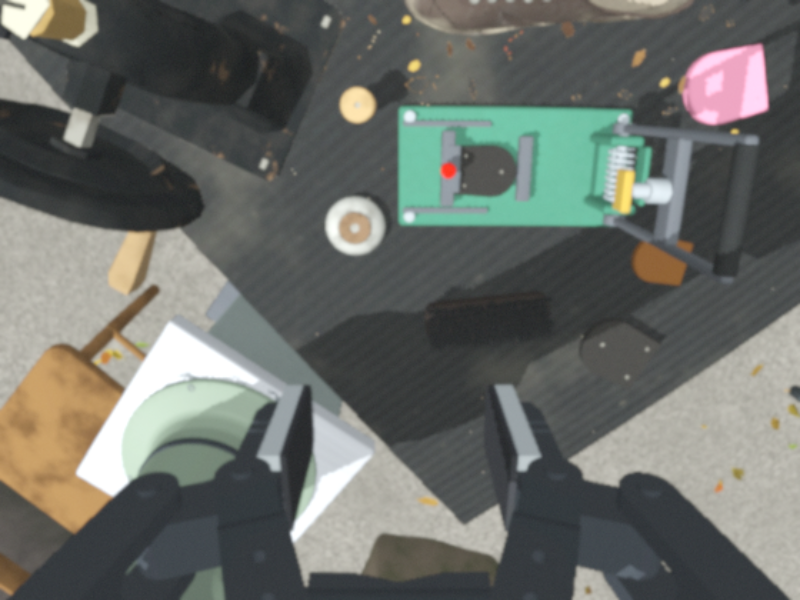

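The wrist view shows the plate with its left corners at (399,107) and (398,227), the knob at (449,170), and the slide jaw spanning rows 128-206. The fixed jaw is at column 517-535, rows 137-202, and the round end of the heel touches it. The bar is at the right (740,200).

```bash
python3 - <<'E'
from h import *
f=optics.grab_frame("wrist")
fr=f["frame"].astype(int)
g=((fr[:,:,1]-fr[:,:,2])>25)&((fr[:,:,1]>70)); g=g.astype(np.uint8)
n,l,st,_=cv2.connectedComponentsWithStats(g[:180,260:]);i=1+np.argmax(st[1:,4]);print(st[i])
def P(u,v,z): return atz(f,u*.7,v*.7,z)[:2]
TL,BL=P(399,107,.012),P(398,227,.012)
jf=P(517,170,.024); k=P(449,170,.047)
d=(TL-BL);print("width",np.linalg.norm(d),"y dir",np.arctan2(d[1],d[0])-np.pi/2)
e1,e2=P(420,107,.012),P(600,107,.012);e=e2-e1;print("top edge yaw",np.arctan2(e[1],e[0]))
e1,e2=P(420,227,.012),P(600,227,.012);e=e2-e1;print("bot edge yaw",np.arctan2(e[1],e[0]))
mid=(TL+BL)/2; print("mid -x edge",mid,"jawface",jf,np.linalg.norm(jf-mid),"knob",k)
print("heel_sides", P(490,147,.022),P(490,193,.022))
r=f["frame"][90:170,270:380]; red=(r[:,:,2].astype(int)-r[:,:,1]>80); ys,xs=np.nonzero(red);print("red cent",(xs.mean()+270)/.7,(ys.mean()+90)/.7, atz(f,xs.mean()+270,ys.mean()+90,.047))
E
```

```text
[   21    75   179    87 10451]
width 0.13046036963815316 y dir -0.9231450328324755
top edge yaw -0.9015867793731996
bot edge yaw -0.910068568927886
mid -x edge [0.46836576 0.04581072] jawface [ 0.54704816 -0.05564987] 0.1283945904072673 knob [0.50219592 0.00575753]
heel_sides [ 0.54757364 -0.0170547 ] [ 0.50993299 -0.04907684]
red cent 452.21574344023327 172.40524781341108 [0.50233113 0.00155395 0.047     ]
```

```bash
python3 - <<'E'
from h import *
go([.502,.001,.12],[np.pi,0,.661])
E
```

```text
0 [0.32 0.81 5.02] [-0.     -0.     -0.0006]
1 [0.32 0.81 5.02] [-0.     -0.     -0.0006]
2 [0.32 0.81 5.02] [-0.     -0.     -0.0006]
3 [0.32 0.81 5.02] [-0.     -0.     -0.0006]
4 [0.32 0.81 5.02] [-0.     -0.     -0.0006]
5 [0.32 0.81 5.02] [-0.     -0.     -0.0006]
6 [0.32 0.81 5.02] [-0.     -0.     -0.0006]
```

```bash
python3 -m handwheel '[{"dx":0.3,"dy":0.8,"dz":5,"wx":0,"wy":0,"wz":0,"claw":60},{"dx":0.3,"dy":0.8,"dz":5,"wx":0,"wy":0,"wz":0,"claw":60},{"dx":0.3,"dy":0.8,"dz":5,"wx":0,"wy":0,"wz":0,"claw":60},{"dx":0.3,"dy":0.8,"dz":5,"wx":0,"wy":0,"wz":0,"claw":60},{"dx":0.3,"dy":0.8,"dz":5,"wx":0,"wy":0,"wz":0,"claw":60},{"dx":0.3,"dy":0.8,"dz":5,"wx":0,"wy":0,"wz":0,"claw":60},{"dx":0.3,"dy":0.8,"dz":4,"wx":0,"wy":0,"wz":0,"claw":60},{"dx":0,"dy":0,"dz":0,"wx":0,"wy":0,"wz":0,"claw":60}]'
python3 - <<'E'
from h import *
f=optics.grab_frame("wrist");cv2.imwrite("pics/w2.png",cv2.resize(f["frame"],(800,600)))
s=monitor.observe();print(s["position"],s["tool_rot"],s["qpos"].round(2))
for k in ["heel","jaw_knob","jaw_lip"]:
    for m in optics.masks_of(k,"wrist")[:2]:
        r=m["rect"]; c=(r[0]+r[2]/2,r[1]+r[3]/2); print(k,round(m["p"],2),r,atz(f,*c,0.042 if k=="jaw_knob" else .022).round(4))
r=f["frame"]; red=(r[:,:,2].astype(int)-r[:,:,1]>80)&(r[:,:,2].astype(int)-r[:,:,0]>80); ys,xs=np.nonzero(red);print("red",xs.min(),xs.max(),ys.min(),ys.max(), atz(f,np.median(xs),np.median(ys),.048))
E
```

```text
clock: 4.55
position: [0.4996, 0.0, 0.1296]
tool_rot: [-3.14, 0.004, 0.655]
force: [-0.6, 0.4, 0.7]
grip_width: 0.0511
finger_force: 0.0
[5.00321048e-01 9.42707189e-05 1.31354141e-01] [-3.14084043e+00  1.55210578e-03  6.55245922e-01] [-0.51  0.53  0.53  2.03 -0.42  0.68 -0.63]
heel 0.88 [515.1, 373.3, 41.0, 38.0] [ 0.4976 -0.3033  0.022 ]
heel 0.79 [535.0, 289.0, 25.0, 48.0] [ 0.5593 -0.2369  0.022 ]
jaw_knob 0.71 [266.4, 138.8, 33.0, 111.0] [0.5111 0.0056 0.042 ]
jaw_knob 0.28 [298.9, 163.5, 88.4, 75.2] [ 0.5312 -0.028   0.042 ]
jaw_lip 0.95 [268.8, 140.9, 30.8, 114.9] [ 0.5045 -0.0009  0.022 ]
red 268 380 18 223 [0.50340014 0.00284705 0.048     ]
```

View pics/w2.png

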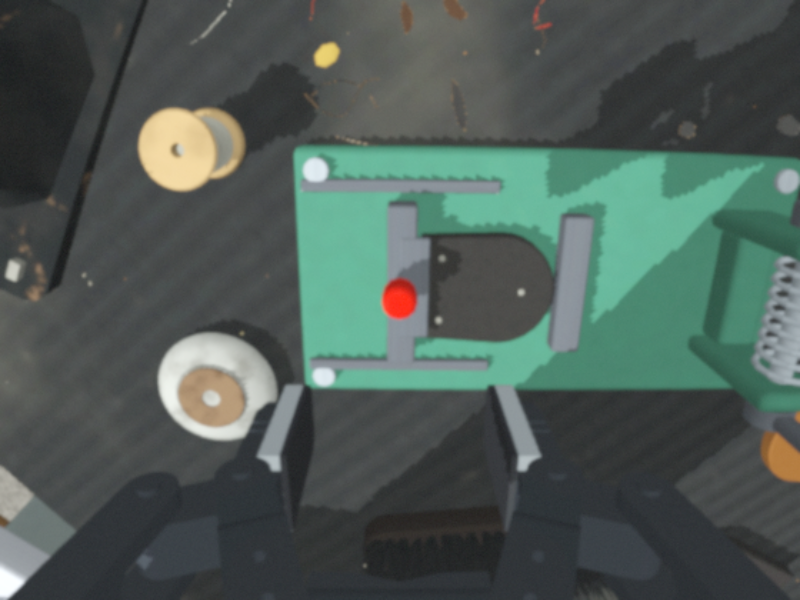

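The near view shows plate corners at (296,147) and (308,390), and fixed-jaw top corners at (563,215) and (551,350). The knob is at (400,298). The heel's flat edge is under the lip at column 430, with its sides at rows 234 and 340.

```bash
python3 - <<'E'
from h import *
from scipy.optimize import least_squares
f=optics.grab_frame("wrist")
O=np.array([[296,147],[308,390],[563,215],[551,350],[593,217],[577,350],[400,298]])*.7
def M(q):
    x,y,a,j=q
    X=np.array([[-.129,.065,.012],[-.129,-.065,.012],[0,.035,.024],[0,-.035,.024],[.014,.035,.024],[.014,-.035,.024],[-.072-j,0,.044]])
    c,s=np.cos(a),np.sin(a)
    return np.c_[x+c*X[:,0]-s*X[:,1],y+s*X[:,0]+c*X[:,1],X[:,2]]
fun=lambda q:(np.array([proj(f,X) for X in M(q)])-O).ravel()
r=least_squares(fun,[.5476,-.057,-.91,.003]);print(r.x,r.fun.reshape(-1,2).round(1))
print("knob",M(r.x)[-1])
x,y,a,j=r.x;c,s=np.cos(a),np.sin(a)
for u,v in[(470,234),(470,341),(551,290)]:
    p=atz(f,u*.7,v*.7,.022)[:2]-[x,y];print("heel pt in bed",c*p[0]+s*p[1],-s*p[0]+c*p[1])
k=M(r.x)[-1]
go([k[0],k[1],.034],[np.pi,0,a+np.pi/2])
E
```

```text
[ 0.55151795 -0.06109664 -0.92171615  0.00632834] [[-1.   0.3]
 [-0.2 -0.5]
 [ 1.2  0.6]
 [-0.3 -0. ]
 [ 0.3 -0.5]
 [ 0.  -0. ]
 [-0.   0.2]]
knob [0.50417208 0.00130286 0.044     ]
heel pt in bed -0.044663307780308276 0.025284312126459
heel pt in bed -0.04192251466816502 -0.030855230921897875
heel pt in bed -0.00247721306841667 -0.0029281749396843446
0 [0.12 0.05 4.95] [ 0.0004 -0.0012  0.0032]
1 [0.13 0.05 4.95] [ 0.0004 -0.0012  0.0032]
```

```bash
python3 -m handwheel '[{"dx":0.1,"dy":0.05,"dz":4,"wx":0,"wy":-0.001,"wz":0.006,"claw":60},{"dx":0.1,"dy":0.05,"dz":3.5,"wx":0,"wy":-0.001,"wz":0,"claw":60},{"dx":0,"dy":0,"dz":2.2,"wx":0,"wy":0,"wz":0,"claw":60},{"dx":0,"dy":0,"dz":0,"wx":0,"wy":0,"wz":0,"claw":0},{"dx":0,"dy":0,"dz":0,"wx":0,"wy":0,"wz":0,"claw":0},{"dx":0,"dy":0,"dz":0,"wx":0,"wy":0,"wz":0,"claw":0},{"dx":0,"dy":0,"dz":0,"wx":0,"wy":0,"wz":0,"claw":0}]' 40
python3 - <<'E'
from h import *
s=monitor.observe();print(s["position"],s["tool_rot"])
E
```

```text
clock: 5.68
position: [0.5035, 0.0004, 0.0358]
tool_rot: [3.141, 0.0, 0.649]
force: [-1.5, 0.1, 4.1]
grip_width: 0.0136
finger_force: 38.9
[5.03504666e-01 4.23903731e-04 3.57798138e-02] [3.14085487e+00 2.90639354e-04 6.49003957e-01]
```

```bash
python3 -m handwheel '[{"dx":0,"dy":-1,"dz":0,"wx":0,"wy":0,"wz":0,"claw":0},{"dx":0,"dy":-1,"dz":0,"wx":0,"wy":0,"wz":0,"claw":0},{"dx":0,"dy":-1,"dz":0,"wx":0,"wy":0,"wz":0,"claw":0},{"dx":0,"dy":-0.3,"dz":0,"wx":0,"wy":0,"wz":0,"claw":0},{"dx":0,"dy":0,"dz":0,"wx":0,"wy":0,"wz":0,"claw":0},{"dx":0,"dy":0,"dz":0,"wx":0,"wy":0,"wz":0,"claw":30},{"dx":0,"dy":0,"dz":0,"wx":0,"wy":0,"wz":0,"claw":50},{"dx":0,"dy":0,"dz":-2,"wx":0,"wy":0,"wz":0,"claw":60}]'
python3 -m handwheel '[{"dx":0,"dy":0,"dz":-6,"wx":0,"wy":0,"wz":0,"claw":80},{"dx":0,"dy":0,"dz":-1,"wx":0,"wy":0,"wz":0,"claw":80},{"dx":0,"dy":0,"dz":0,"wx":0,"wy":0,"wz":0,"claw":80}]'
python3 - <<'E'
from h import *
s=monitor.observe();print(s["position"],s["tool_rot"])
f=optics.grab_frame("wrist");cv2.imwrite("pics/w3.png",cv2.resize(f["frame"],(800,600)))
E
```

```text
clock: 6.68
position: [0.4822, 0.0268, 0.054]
tool_rot: [-3.14, 0.004, 0.649]
force: [-0.1, -0.9, 0.3]
grip_width: 0.0511
finger_force: 0.0
clock: 7.05
position: [0.4832, 0.0273, 0.1246]
tool_rot: [3.142, 0.001, 0.65]
force: [-0.3, -0.5, -0.8]
grip_width: 0.0684
finger_force: 0.0
[0.48317724 0.02726862 0.12463641] [3.14158613e+00 7.38782216e-04 6.49632287e-01]
```

View pics/w3.png

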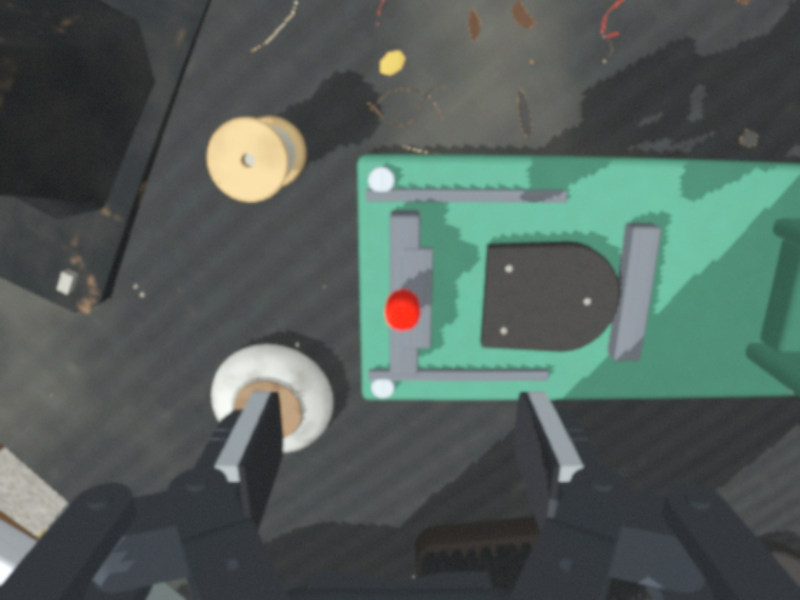

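The jaw is open, with the knob at (402,310). The heel is free, its flat-edge corners at (489,244) and (482,347) and its round tip at (619,297) against the fixed jaw.

```bash
python3 - <<'E'
from h import *
from scipy.optimize import least_squares
f=optics.grab_frame("wrist")
O=np.array([[359,156],[363,400],[628,224],[612,358],[660,227],[640,358]])*.7
def M(q):
    x,y,a=q
    X=np.array([[-.129,.065,.012],[-.129,-.065,.012],[0,.035,.024],[0,-.035,.024],[.014,.035,.024],[.014,-.035,.024]])
    c,s=np.cos(a),np.sin(a)
    return np.c_[x+c*X[:,0]-s*X[:,1],y+s*X[:,0]+c*X[:,1],X[:,2]]
fun=lambda q:(np.array([proj(f,X) for X in M(q)])-O).ravel()
r=least_squares(fun,[.5505,-.06,-.92]);print(r.x,r.fun.reshape(-1,2).round(1))
x,y,a=r.x;c,s=np.cos(a),np.sin(a)
def bed(u,v,z):
    p=atz(f,u*.7,v*.7,z)[:2]-[x,y];return np.array([c*p[0]+s*p[1],-s*p[0]+c*p[1]])
for u,v in[(489,244),(482,347),(570,242),(565,351),(619,297)]: print("heel",bed(u,v,.022).round(4))
g=np.array([x,y])+[c*-.041-s*-.002,s*-.041+c*-.002];print("grasp",g)
go([g[0],g[1],.09],[np.pi,0,a+np.pi],)
s_=monitor.observe();print(s_["qpos"].round(2))
E
```

```text
[ 0.54867553 -0.05970042 -0.92027415] [[-3.2 -1.2]
 [-1.2  1.4]
 [ 3.1  0.1]
 [ 0.8  1.7]
 [ 0.8 -1.8]
 [-0.1  1.5]]
heel [-0.0664  0.0248]
heel [-0.0671 -0.028 ]
heel [-0.0281  0.0258]
heel [-0.0248 -0.0304]
heel [-0.0008 -0.0016]
grasp [ 0.52225431 -0.02828514]
0 [-0.02  0.76  0.37] [-0.0003  0.0002 -0.1747]
1 [-0.15  0.74  0.37] [-0.0003  0.0002 -0.1747]
2 [-0.28  0.7   0.37] [-0.0003  0.0002 -0.1747]
3 [-0.39  0.64  0.37] [-0.0003  0.0002 -0.1747]
4 [-0.5   0.57  0.37] [-0.0003  0.0002 -0.1747]
5 [-0.59  0.47  0.37] [-0.0003  0.0002 -0.1747]
6 [-0.66  0.36  0.37] [-0.0003  0.0002 -0.1747]
7 [-0.72  0.24  0.37] [-0.0003  0.0002 -0.1747]
8 [-0.75  0.11  0.37] [-0.0003  0.0002 -0.1747]
[-0.58  0.53  0.54  2.08 -0.44  0.65 -0.66]
```

```bash
python3 -m handwheel '[{"dx":0,"dy":0.8,"dz":0,"wx":0,"wy":0,"wz":-0.174,"claw":80},{"dx":-0.1,"dy":0.7,"dz":0,"wx":0,"wy":0,"wz":-0.174,"claw":80},{"dx":-0.3,"dy":0.7,"dz":0.5,"wx":0,"wy":0,"wz":-0.174,"claw":80},{"dx":-0.4,"dy":0.65,"dz":0.5,"wx":0,"wy":0,"wz":-0.174,"claw":80},{"dx":-0.5,"dy":0.6,"dz":0.5,"wx":0,"wy":0,"wz":-0.174,"claw":80},{"dx":-0.6,"dy":0.5,"dz":0.5,"wx":0,"wy":0,"wz":-0.174,"claw":80},{"dx":-0.7,"dy":0.4,"dz":0.5,"wx":0,"wy":0,"wz":-0.174,"claw":80},{"dx":-0.75,"dy":0.25,"dz":0.5,"wx":0,"wy":0,"wz":-0.175,"claw":80}]' && python3 -m handwheel '[{"dx":-0.75,"dy":0.1,"dz":0,"wx":0,"wy":0,"wz":-0.175,"claw":80},{"dx":0,"dy":0,"dz":0,"wx":0,"wy":0,"wz":0,"claw":80},{"dx":0,"dy":0,"dz":0,"wx":0,"wy":0,"wz":0,"claw":80}]'
python3 - <<'E'
from h import *
s=monitor.observe();print(s["position"],s["tool_rot"],s["qpos"].round(2))
go([.523,-.029,.02],[np.pi,0,-.92+np.pi])
f=optics.grab_frame("wrist");cv2.imwrite("pics/w4.png",cv2.resize(f["frame"],(800,600)))
E
```

```text
clock: 8.15
position: [0.5192, -0.0233, 0.0928]
tool_rot: [-3.138, -0.001, 2.047]
force: [0.4, -0.7, -0.1]
grip_width: 0.0682
finger_force: 0.0
clock: 8.52
position: [0.5235, -0.0292, 0.0937]
tool_rot: [-3.139, -0.001, 2.212]
force: [0.4, 0.8, -0.0]
grip_width: 0.0684
finger_force: 0.0
[ 0.52354676 -0.02923043  0.09365695] [-3.13885147e+00 -1.03791581e-03  2.21248827e+00] [-0.11  0.57  0.07  1.98 -0.07  0.6   0.65]
0 [ 0.02 -0.    3.68] [-0.0014 -0.0005 -0.0046]
1 [ 0.02 -0.01  3.68] [-0.0014 -0.0005 -0.0046]
```

View pics/w4.png

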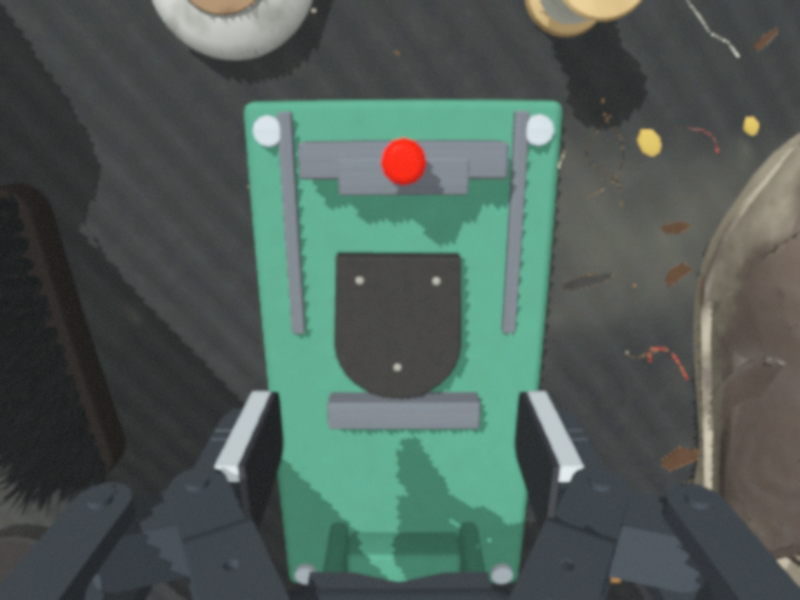

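The view shows the heel centred at column 398 between the fingers (centre about 398). Its flat edge is at row 254, its round tip at row 397, and the fixed-jaw front edge at row 394.

```bash
python3 -m handwheel '[{"dx":0,"dy":0,"dz":3.5,"wx":0,"wy":0,"wz":-0.005,"claw":80},{"dx":0,"dy":0,"dz":3,"wx":0,"wy":0,"wz":-0.003,"claw":80},{"dx":0,"dy":0,"dz":1,"wx":0,"wy":0,"wz":0,"claw":80},{"dx":0,"dy":0,"dz":0.5,"wx":0,"wy":0,"wz":0,"claw":80},{"dx":0,"dy":0,"dz":0,"wx":0,"wy":0,"wz":0,"claw":80}]'
python3 - <<'E'
from h import *
f=optics.grab_frame("top")
s=monitor.observe();print(s["position"],s["tool_rot"],s["force"])
E
```

```text
clock: 9.2
position: [0.5243, -0.0295, 0.0148]
tool_rot: [-3.14, 0.0, 2.224]
force: [-0.2, -0.1, 0.7]
grip_width: 0.0685
finger_force: 0.0
[ 0.52437995 -0.02950154  0.01502417] [-3.14032721e+00  5.73162333e-04  2.22436294e+00] [-0.10920267  0.41201548  0.34780253]
```

```bash
python3 -m handwheel '[{"dx":0,"dy":0,"dz":0.4,"wx":0,"wy":0,"wz":0,"claw":80},{"dx":0,"dy":0,"dz":0.2,"wx":0,"wy":0,"wz":0,"claw":80}]' && python3 -m handwheel '[{"dx":0,"dy":0,"dz":0,"wx":0,"wy":0,"wz":0,"claw":40},{"dx":0,"dy":0,"dz":0,"wx":0,"wy":0,"wz":0,"claw":40},{"dx":0,"dy":0,"dz":0,"wx":0,"wy":0,"wz":0,"claw":40},{"dx":0,"dy":0,"dz":0,"wx":0,"wy":0,"wz":0,"claw":40}]' 40
```

```text
clock: 9.5
position: [0.5241, -0.0295, 0.0084]
tool_rot: [-3.14, 0.0, 2.225]
force: [-0.1, -1.3, -0.1]
grip_width: 0.0687
finger_force: 0.0
clock: 10.0
position: [0.524, -0.0295, 0.0087]
tool_rot: [-3.14, -0.0, 2.225]
force: [-2.0, -0.3, 7.8]
grip_width: 0.0535
finger_force: 40.6
```

```bash
python3 -m handwheel '[{"dx":0,"dy":0,"dz":-3,"wx":0,"wy":0,"wz":0,"claw":40},{"dx":0,"dy":0,"dz":-4,"wx":0,"wy":0,"wz":0,"claw":40},{"dx":0,"dy":0,"dz":0,"wx":0,"wy":0,"wz":0.174,"claw":40},{"dx":0,"dy":0,"dz":0,"wx":0,"wy":0,"wz":0.174,"claw":40},{"dx":0,"dy":0,"dz":0,"wx":0,"wy":0,"wz":0.174,"claw":40},{"dx":0,"dy":0,"dz":0,"wx":0,"wy":0,"wz":0.174,"claw":40},{"dx":0,"dy":0,"dz":0,"wx":0,"wy":0,"wz":0.174,"claw":40},{"dx":0,"dy":0,"dz":0,"wx":0,"wy":0,"wz":0.174,"claw":40}]' && python3 -m handwheel '[{"dx":0,"dy":0,"dz":0,"wx":0,"wy":0,"wz":0.174,"claw":40},{"dx":0,"dy":0,"dz":0,"wx":0,"wy":0,"wz":0.174,"claw":40},{"dx":0,"dy":0,"dz":0,"wx":0,"wy":0,"wz":0.174,"claw":40},{"dx":0,"dy":0,"dz":0,"wx":0,"wy":0,"wz":0.174,"claw":40},{"dx":0,"dy":0,"dz":0,"wx":0,"wy":0,"wz":0.174,"claw":40},{"dx":0,"dy":0,"dz":0,"wx":0,"wy":0,"wz":0.174,"claw":40},{"dx":0,"dy":0,"dz":0,"wx":0,"wy":0,"wz":0.174,"claw":40},{"dx":0,"dy":0,"dz":0,"wx":0,"wy":0,"wz":0.174,"claw":40}]' && python3 -m handwheel '[{"dx":0,"dy":0,"dz":0,"wx":0,"wy":0,"wz":0.174,"claw":40},{"dx":0,"dy":0,"dz":0,"wx":0,"wy":0,"wz":0.174,"claw":40},{"dx":0,"dy":0,"dz":0,"wx":0,"wy":0,"wz":0.174,"claw":40},{"dx":0,"dy":0,"dz":0,"wx":0,"wy":0,"wz":0.174,"claw":40},{"dx":0,"dy":0,"dz":0,"wx":0,"wy":0,"wz":0,"claw":40},{"dx":0,"dy":0,"dz":0,"wx":0,"wy":0,"wz":0,"claw":40}]'
python3 - <<'E'
from h import *
f=optics.grab_frame("wrist");cv2.imwrite("pics/w5.png",cv2.resize(f["frame"],(800,600)))
s=monitor.observe();print(s["position"],s["tool_rot"],s["qpos"].round(2),s["grip_width"])
go([.5313,-.0362,.05],[np.pi,0,-.917])
E
```

```text
clock: 11.0
position: [0.5241, -0.0294, 0.0784]
tool_rot: [-3.141, 0.002, 1.175]
force: [-0.3, 0.5, -0.6]
grip_width: 0.0535
finger_force: 42.9
clock: 12.0
position: [0.5241, -0.0293, 0.0784]
tool_rot: [3.14, 0.001, -0.217]
force: [0.2, 0.5, 0.4]
grip_width: 0.053
finger_force: 42.9
clock: 12.75
position: [0.524, -0.0294, 0.0783]
tool_rot: [3.14, 0.0, -0.903]
force: [-0.5, 0.2, -0.3]
grip_width: 0.0533
finger_force: 42.9
[ 0.52409432 -0.02944087  0.07837289] [ 3.13980553e+00  1.53824142e-04 -9.03896673e-01] [-0.65  0.82  0.89  2.01 -0.93  0.79 -1.67] 0.05335408920697916
0 [ 0.98 -0.15  2.84] [0.0018 0.0001 0.0131]
```

View pics/w5.png

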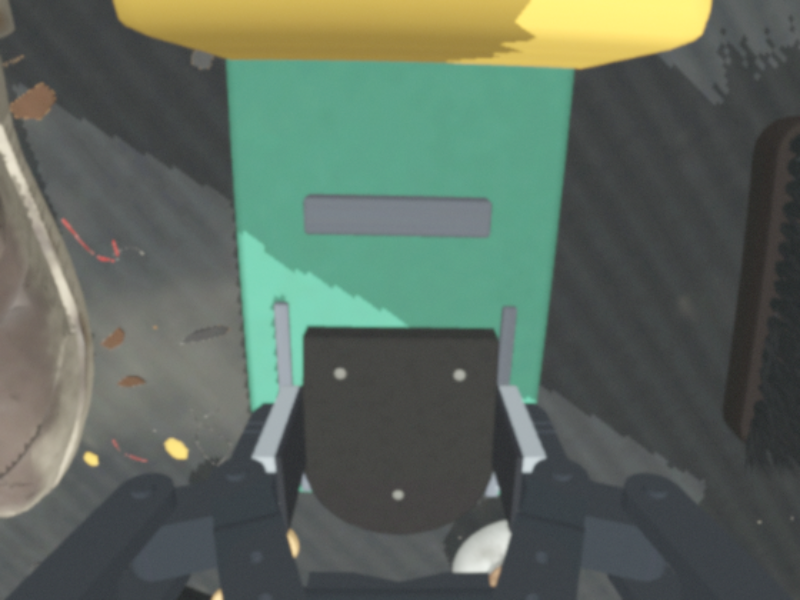

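The heel is held square, its straight edge at row 330 (columns 305-496) facing the fixed jaw at rows 195-237 (columns 303-491). The yellow stamp is ahead at the top of the view, so I'll advance carefully.

```bash
python3 -m handwheel '[{"dx":0.5,"dy":-0.1,"dz":1,"wx":0.002,"wy":0,"wz":0.013,"claw":40},{"dx":0.5,"dy":-0.1,"dz":2,"wx":0,"wy":0,"wz":0,"claw":40},{"dx":0,"dy":0,"dz":2,"wx":0,"wy":0,"wz":0,"claw":40},{"dx":0,"dy":0,"dz":1,"wx":0,"wy":0,"wz":0,"claw":40},{"dx":0,"dy":0,"dz":0,"wx":0,"wy":0,"wz":0,"claw":40}]'
python3 - <<'E'
from h import *
f=optics.grab_frame("top")
s=monitor.observe();print(s["position"],s["tool_rot"],s["force"])
go([.5313,-.0362,.0095],[np.pi,0,-.917])
E
```

```text
clock: 13.42
position: [0.5313, -0.0364, 0.0175]
tool_rot: [3.14, 0.001, -0.92]
force: [0.1, -0.0, 0.2]
grip_width: 0.0536
finger_force: 42.9
[ 0.53159692 -0.0364001   0.01814322] [ 3.14108011e+00  7.26753224e-05 -9.20501521e-01] [-0.41504543 -0.12091672  0.66750386]
0 [-0.03  0.01  0.86] [ 0.0005  0.0001 -0.0035]
```

```bash
python3 -m handwheel '[{"dx":0,"dy":0,"dz":0.5,"wx":0,"wy":0,"wz":0,"claw":40},{"dx":0,"dy":0,"dz":0.3,"wx":0,"wy":0,"wz":0,"claw":40},{"dx":0.1,"dy":0,"dz":0,"wx":0,"wy":0,"wz":0,"claw":40},{"dx":0.1,"dy":0,"dz":0,"wx":0,"wy":0,"wz":0,"claw":40}]' && python3 -m handwheel '[{"dx":0.1,"dy":0,"dz":0,"wx":0,"wy":0,"wz":0,"claw":40},{"dx":0,"dy":0,"dz":0,"wx":0,"wy":0,"wz":0,"claw":40}]'
```

```text
clock: 13.98
position: [0.533, -0.0377, 0.0104]
tool_rot: [-3.141, 0.0, -0.92]
force: [-3.2, 3.9, -0.4]
grip_width: 0.0535
finger_force: 42.8
clock: 14.22
position: [0.5329, -0.0377, 0.0102]
tool_rot: [3.141, 0.002, -0.92]
force: [-5.2, 5.3, 1.3]
grip_width: 0.0536
finger_force: 42.9
```

```bash
python3 -m handwheel '[{"dx":0,"dy":0,"dz":0,"wx":0,"wy":0,"wz":0,"claw":75},{"dx":0,"dy":0,"dz":0,"wx":0,"wy":0,"wz":0,"claw":75},{"dx":0,"dy":0,"dz":0,"wx":0,"wy":0,"wz":0,"claw":75},{"dx":0,"dy":0,"dz":-2,"wx":0,"wy":0,"wz":0,"claw":75},{"dx":0,"dy":0,"dz":-4,"wx":0,"wy":0,"wz":0,"claw":75},{"dx":-2,"dy":0,"dz":-3,"wx":0,"wy":0,"wz":0,"claw":75},{"dx":-4,"dy":0,"dz":-2,"wx":0,"wy":0,"wz":0,"claw":60}]'
python3 - <<'E'
from h import *
f=optics.grab_frame("wrist");cv2.imwrite("pics/w6.png",cv2.resize(f["frame"],(800,600)))
s=monitor.observe();print(s["position"],s["tool_rot"],s["qpos"].round(2))
# knob expected in open place: earlier knob (0.504,.0013) moved by -0.033 along bed x
k=np.array([.504,.0013])-.032*np.array([.606,-.795]);print(k)
go([k[0],k[1],.10],[np.pi,0,.651])
E
```

```text
clock: 15.1
position: [0.4975, 0.0086, 0.1227]
tool_rot: [-3.14, -0.001, -0.923]
force: [-0.1, 0.6, 0.5]
grip_width: 0.0513
finger_force: 0.0
[0.49481924 0.01322183 0.12342144] [-3.13964783e+00  2.34138036e-03 -9.18963634e-01] [-0.82  0.73  0.99  2.06 -0.86  0.83 -1.79]
[0.484608 0.02674 ]
0 [-0.19 -0.    0.26] [-0.0004  0.     -0.1744]
1 [-0.18 -0.03  0.26] [-0.0004  0.     -0.1744]
2 [-0.18 -0.06  0.26] [-0.0004  0.     -0.1744]
3 [-0.16 -0.09  0.26] [-0.0004  0.     -0.1744]
4 [-0.14 -0.12  0.26] [-0.0004  0.     -0.1744]
5 [-0.12 -0.14  0.26] [-0.0004  0.     -0.1744]
6 [-0.09 -0.16  0.26] [-0.0004  0.     -0.1744]
7 [-0.06 -0.18  0.26] [-0.0004  0.     -0.1744]
8 [-0.03 -0.19  0.26] [-0.0004  0.     -0.1744]
```

View pics/w6.png

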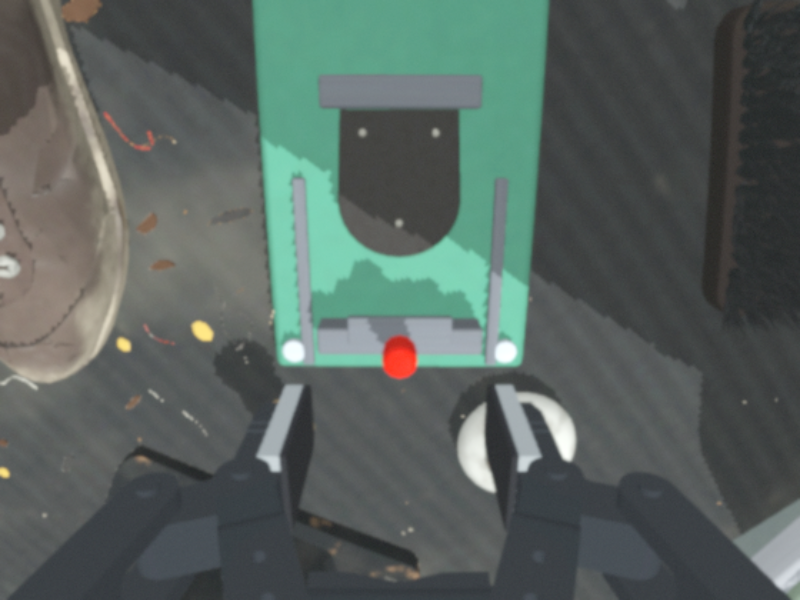

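The heel now sits with its straight edge flush on the fixed jaw (row 107), its round end at row 255 towards the open slide jaw. The knob is at (400,357). Next I close the jaw.

```bash
python3 -m handwheel '[{"dx":-0.2,"dy":0,"dz":0,"wx":0,"wy":0,"wz":-0.174,"claw":60},{"dx":-0.2,"dy":0,"dz":0,"wx":0,"wy":0,"wz":-0.174,"claw":60},{"dx":-0.2,"dy":0,"dz":0,"wx":0,"wy":0,"wz":-0.174,"claw":60},{"dx":-0.15,"dy":-0.1,"dz":0,"wx":0,"wy":0,"wz":-0.174,"claw":60},{"dx":-0.15,"dy":-0.1,"dz":0,"wx":0,"wy":0,"wz":-0.174,"claw":60},{"dx":-0.1,"dy":-0.15,"dz":0,"wx":0,"wy":0,"wz":-0.174,"claw":60},{"dx":-0.1,"dy":-0.15,"dz":0,"wx":0,"wy":0,"wz":-0.174,"claw":60},{"dx":-0.05,"dy":-0.2,"dz":0,"wx":0,"wy":0,"wz":-0.174,"claw":60}]' && python3 -m handwheel '[{"dx":0,"dy":-0.2,"dz":0,"wx":0,"wy":0,"wz":-0.174,"claw":60},{"dx":0,"dy":0,"dz":1,"wx":0,"wy":0,"wz":0,"claw":60},{"dx":0,"dy":0,"dz":0,"wx":0,"wy":0,"wz":0,"claw":60}]'
python3 - <<'E'
from h import *
f=optics.grab_frame("wrist")
s=monitor.observe();print(s["position"],s["tool_rot"],s["qpos"].round(2))
r=f["frame"].astype(int); red=(r[:,:,2]-r[:,:,1]>110)&(r[:,:,2]-r[:,:,0]>110)
n,l,st,ce=cv2.connectedComponentsWithStats(red.astype(np.uint8));i=1+np.argmax(st[1:,4]);print(st[i],atz(f,*ce[i],.044))
go([.484,.027,.034],[np.pi,0,.651])
E
```

```text
clock: 16.15
position: [0.4875, 0.0203, 0.1214]
tool_rot: [3.141, -0.001, 0.477]
force: [1.2, 0.5, 0.6]
grip_width: 0.0509
finger_force: 0.0
clock: 16.52
position: [0.4862, 0.0222, 0.11]
tool_rot: [-3.141, 0.001, 0.641]
force: [0.3, -0.2, -1.5]
grip_width: 0.0511
finger_force: 0.0
[0.48629951 0.02214644 0.11013553] [-3.14157938e+00  8.98682202e-04  6.41905337e-01] [-0.58  0.57  0.56  2.08 -0.51  0.63 -0.6 ]
[259 210  26  30 598] [0.48415415 0.02581841 0.044     ]
0 [ 0.06 -0.26  3.81] [-0.      0.0004 -0.0045]
1 [ 0.06 -0.26  3.81] [-0.      0.0004 -0.0045]
```

```bash
python3 -m handwheel '[{"dx":0.1,"dy":-0.25,"dz":3.5,"wx":0,"wy":0,"wz":-0.009,"claw":60},{"dx":0.05,"dy":-0.2,"dz":3,"wx":0,"wy":0,"wz":0,"claw":60},{"dx":0,"dy":0,"dz":1,"wx":0,"wy":0,"wz":0,"claw":60},{"dx":0,"dy":0,"dz":0,"wx":0,"wy":0,"wz":0,"claw":0},{"dx":0,"dy":0,"dz":0,"wx":0,"wy":0,"wz":0,"claw":0},{"dx":0,"dy":0,"dz":0,"wx":0,"wy":0,"wz":0,"claw":0},{"dx":0,"dy":0,"dz":0,"wx":0,"wy":0,"wz":0,"claw":0}]' 40 && python3 -m handwheel '[{"dx":0,"dy":0.8,"dz":0,"wx":0,"wy":0,"wz":0,"claw":0},{"dx":0,"dy":0.8,"dz":0,"wx":0,"wy":0,"wz":0,"claw":0},{"dx":0,"dy":0.8,"dz":0,"wx":0,"wy":0,"wz":0,"claw":0},{"dx":0,"dy":0.4,"dz":0,"wx":0,"wy":0,"wz":0,"claw":0},{"dx":0,"dy":0.2,"dz":0,"wx":0,"wy":0,"wz":0,"claw":0}]' && python3 -m handwheel '[{"dx":0,"dy":0.1,"dz":0,"wx":0,"wy":0,"wz":0,"claw":0},{"dx":0,"dy":0,"dz":0,"wx":0,"wy":0,"wz":0,"claw":0}]'
```

```text
clock: 17.45
position: [0.4856, 0.0269, 0.0363]
tool_rot: [3.141, -0.001, 0.654]
force: [-0.7, -1.2, 6.6]
grip_width: 0.0134
finger_force: 39.1
clock: 18.08
position: [0.5035, 0.0031, 0.0363]
tool_rot: [3.142, -0.001, 0.654]
force: [-5.5, 0.2, 9.2]
grip_width: 0.0138
finger_force: 39.4
clock: 18.32
position: [0.5041, 0.0023, 0.0363]
tool_rot: [3.141, -0.001, 0.654]
force: [-3.0, -1.6, 7.7]
grip_width: 0.0139
finger_force: 39.3
```

```bash
python3 -m handwheel '[{"dx":0,"dy":0.1,"dz":0,"wx":0,"wy":0,"wz":0,"claw":0},{"dx":0,"dy":0,"dz":0,"wx":0,"wy":0,"wz":0,"claw":0}]' && python3 -m handwheel '[{"dx":0,"dy":0.1,"dz":0,"wx":0,"wy":0,"wz":0,"claw":0},{"dx":0,"dy":0,"dz":0,"wx":0,"wy":0,"wz":0,"claw":0}]'
```

```text
clock: 18.58
position: [0.5047, 0.0016, 0.0363]
tool_rot: [3.141, -0.001, 0.654]
force: [-3.4, 0.3, 8.3]
grip_width: 0.0137
finger_force: 39.3
clock: 18.82
position: [0.5053, 0.0008, 0.0363]
tool_rot: [3.141, -0.001, 0.654]
force: [-3.2, -0.8, 8.1]
grip_width: 0.0139
finger_force: 39.3
```

```bash
python3 -m handwheel '[{"dx":0,"dy":0.1,"dz":0,"wx":0,"wy":0,"wz":0,"claw":0},{"dx":0,"dy":0,"dz":0,"wx":0,"wy":0,"wz":0,"claw":0}]' && python3 -m handwheel '[{"dx":0,"dy":0.1,"dz":0,"wx":0,"wy":0,"wz":0,"claw":0},{"dx":0,"dy":0,"dz":0,"wx":0,"wy":0,"wz":0,"claw":0}]'
```

```text
clock: 19.08
position: [0.5058, 0.0001, 0.0363]
tool_rot: [3.142, -0.001, 0.655]
force: [-4.0, -0.1, 8.8]
grip_width: 0.0137
finger_force: 39.4
clock: 19.32
position: [0.506, -0.0001, 0.0362]
tool_rot: [-3.14, -0.0, 0.655]
force: [-6.5, 3.5, 11.9]
grip_width: 0.0137
finger_force: 39.7
```

```bash
python3 -m handwheel '[{"dx":0,"dy":0.1,"dz":0,"wx":0,"wy":0,"wz":0,"claw":0},{"dx":0,"dy":0,"dz":0,"wx":0,"wy":0,"wz":0,"claw":0}]' && python3 -m handwheel '[{"dx":0,"dy":-0.1,"dz":0,"wx":0,"wy":0,"wz":0,"claw":20},{"dx":0,"dy":0,"dz":0,"wx":0,"wy":0,"wz":0,"claw":50},{"dx":0,"dy":0,"dz":0,"wx":0,"wy":0,"wz":0,"claw":50},{"dx":0,"dy":0,"dz":-3,"wx":0,"wy":0,"wz":0,"claw":50},{"dx":0,"dy":-1,"dz":-6,"wx":0,"wy":0,"wz":0,"claw":50},{"dx":0,"dy":-1,"dz":-6,"wx":0,"wy":0,"wz":0,"claw":50},{"dx":0,"dy":-1,"dz":-6,"wx":0,"wy":0,"wz":0,"claw":50},{"dx":0,"dy":-1,"dz":-6,"wx":0,"wy":0,"wz":0,"claw":50}]'
python3 -m handwheel '[{"dx":0,"dy":0,"dz":-6,"wx":0,"wy":0,"wz":0,"claw":50},{"dx":0,"dy":0,"dz":0,"wx":0,"wy":0,"wz":0,"claw":50}]'
python3 - <<'E'
from h import *
f=optics.grab_frame("wrist");cv2.imwrite("pics/w7.png",cv2.resize(f["frame"],(800,600)))
s=monitor.observe();print(s["position"],s["tool_rot"],s["qpos"].round(2))
for k in ["grip"]:
    for m in optics.masks_of(k,"wrist")[:2]:
        r=m["rect"]; c=(r[0]+r[2]/2,r[1]+r[3]/2); print(k,round(m["p"],2),r,atz(f,*c,0.27).round(4))
go([.608,-.1355,.335],[np.pi,0,.651])
E
```

```text
clock: 19.58
position: [0.5061, -0.0003, 0.0362]
tool_rot: [-3.139, -0.0, 0.655]
force: [-9.6, 6.9, 14.5]
grip_width: 0.0138
finger_force: 40.2
clock: 20.58
position: [0.4816, 0.0309, 0.3073]
tool_rot: [3.141, -0.0, 0.654]
force: [0.6, 1.2, 0.9]
grip_width: 0.0422
finger_force: 0.0
clock: 20.82
position: [0.4834, 0.0309, 0.3689]
tool_rot: [3.14, -0.006, 0.655]
force: [-1.3, -0.8, -1.3]
grip_width: 0.0431
finger_force: 0.0
[0.48249297 0.03107977 0.36663314] [ 3.14121779 -0.00324073  0.65518684] [-0.88  0.21  0.83  1.8  -0.17  1.2  -0.91]
grip 0.72 [432.6, 113.0, 126.0, 162.4] [ 0.5832 -0.0826  0.27  ]
0 [-0.04  5.22  0.76] [-0.0001 -0.0002  0.001 ]
1 [-0.03  5.22  0.76] [-0.0001 -0.0002  0.001 ]
2 [-0.03  5.22  0.76] [-0.0001 -0.0002  0.001 ]
3 [-0.02  5.22  0.76] [-0.0001 -0.0002  0.001 ]
```

View pics/w7.png

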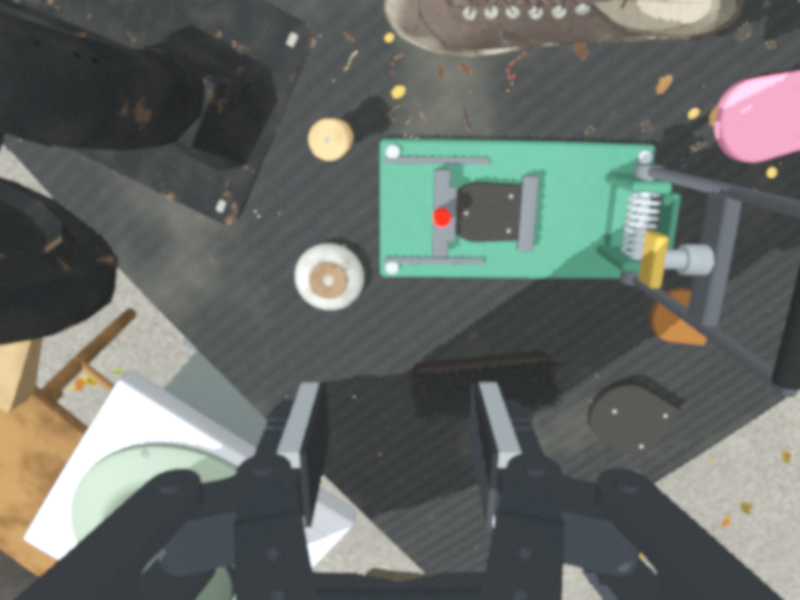

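The slide jaw is closed against the heel (knob at (441,217)). The bar is at the right edge near (790,300).

```bash
python3 -m handwheel '[{"dx":0,"dy":5.2,"dz":0,"wx":0,"wy":0,"wz":0.004,"claw":60},{"dx":0,"dy":5.2,"dz":0.5,"wx":0,"wy":0,"wz":0,"claw":60},{"dx":0,"dy":5.2,"dz":1,"wx":0,"wy":0,"wz":0,"claw":60},{"dx":0,"dy":5.2,"dz":1,"wx":0,"wy":0,"wz":0,"claw":60},{"dx":0,"dy":0,"dz":0,"wx":0,"wy":0,"wz":0,"claw":60},{"dx":0,"dy":0,"dz":0,"wx":0,"wy":0,"wz":0,"claw":60}]'
python3 - <<'E'
from h import *
f=optics.grab_frame("wrist");cv2.imwrite("pics/w8.png",cv2.resize(f["frame"],(800,600)))
s=monitor.observe();print(s["position"],s["tool_rot"],s["qpos"].round(2))
p=np.array(s["position"]);print("tcp px",proj(f,p)/.7, "tcp@.27",proj(f,[p[0],p[1],.27])/.7,"exp bar",proj(f,[.608,-.1355,.27])/.7)
for m in optics.masks_of("grip","wrist")[:2]:
    print(m["p"],m["rect"])
E
```

```text
clock: 21.68
position: [0.6076, -0.1345, 0.339]
tool_rot: [-3.14, 0.002, 0.65]
force: [-0.7, 0.2, 0.7]
grip_width: 0.0507
finger_force: 0.0
[ 0.60773588 -0.13376807  0.33960014] [-3.14049434e+00  6.75752680e-04  6.50968657e-01] [-0.37  0.54  0.79  1.49 -0.39  1.28 -0.46]
tcp px [396.40963136 403.51123872] tcp@.27 [396.99674969 318.33809247] exp bar [400.63414237 320.17437812]
0.85 [219.8, 107.4, 73.3, 191.8]
```

View pics/w8.png

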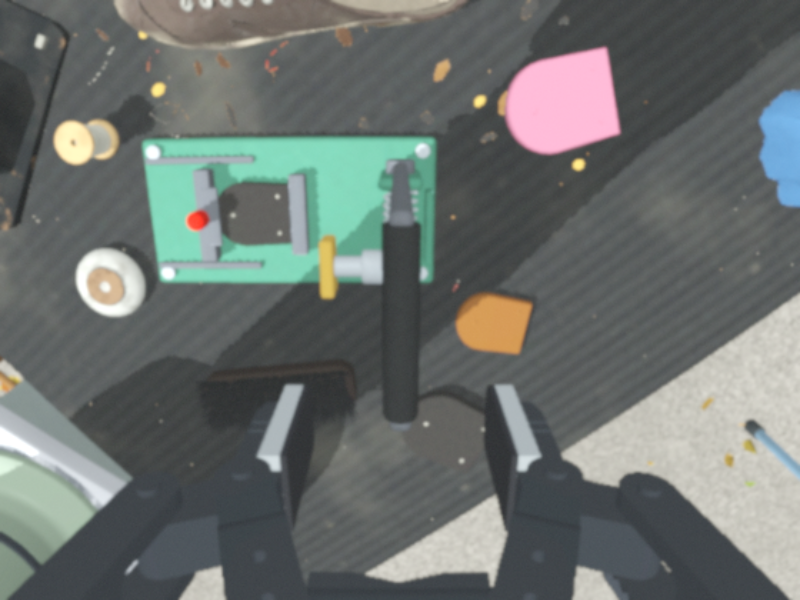

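The bar lies along column 401 (rows 223-422), midway between the fingers at column 397. Descend and grip it.

```bash
python3 -m handwheel '[{"dx":0,"dy":0.1,"dz":3,"wx":0,"wy":0,"wz":0,"claw":60},{"dx":0,"dy":0,"dz":3,"wx":0,"wy":0,"wz":0,"claw":60},{"dx":0,"dy":0,"dz":2,"wx":0,"wy":0,"wz":0,"claw":60},{"dx":0,"dy":0,"dz":0.5,"wx":0,"wy":0,"wz":0,"claw":60},{"dx":0,"dy":0,"dz":0,"wx":0,"wy":0,"wz":0,"claw":30},{"dx":0,"dy":0,"dz":0,"wx":0,"wy":0,"wz":0,"claw":0},{"dx":0,"dy":0,"dz":0,"wx":0,"wy":0,"wz":0,"claw":0},{"dx":0,"dy":0,"dz":0,"wx":0,"wy":0,"wz":0,"claw":0}]' 60
cat > arc.py <<'E'
from h import *
def rows(th0,th1,n,k=0.3,off=.015,start=None):
    """tool rows, world plane: tool y = bed x, z; cumulative rounding"""
    def pose(t):
        ph=k*t; z=np.array([np.sin(ph),-np.cos(ph)])
        return np.array([-.205*np.sin(t),.205*np.cos(t)])+off*z
    cur=pose(th0); ph=k*th0
    for i in range(1,n+1):
        t=th0+(th1-th0)*i/n; d=pose(t)-cur
        ez=np.array([np.sin(ph),-np.cos(ph)]); ey=np.array([np.cos(ph),np.sin(ph)])
        dy,dz=round(d@ey*100,1),round(d@ez*100,1)
        cur=cur+(dy*ey+dz*ez)/100; w=round(k*(th1-th0)/n,4); ph+=w
        print('{"dx":0,"dy":%g,"dz":%g,"wx":%g,"wy":0,"wz":0,"claw":0},'%(dy,dz,-w))
    print("end",cur,ph)
E
python3 - <<'E'
from arc import *
s=monitor.observe();print(s["position"],s["tool_rot"])
rows(0,1.6,20)
E
```

```text
clock: 22.78
position: [0.6091, -0.1351, 0.2565]
tool_rot: [3.141, -0.001, 0.651]
force: [-1.8, 0.9, 6.8]
grip_width: 0.0139
finger_force: 58.4
[ 0.60911873 -0.13509525  0.25647114] [ 3.14097679e+00 -1.41922792e-03  6.50903409e-01]
{"dx":0,"dy":-1.6,"dz":0.1,"wx":-0.024,"wy":0,"wz":0,"claw":0},
{"dx":0,"dy":-1.6,"dz":0.1,"wx":-0.024,"wy":0,"wz":0,"claw":0},
{"dx":0,"dy":-1.6,"dz":0.3,"wx":-0.024,"wy":0,"wz":0,"claw":0},
{"dx":0,"dy":-1.6,"dz":0.3,"wx":-0.024,"wy":0,"wz":0,"claw":0},
{"dx":0,"dy":-1.5,"dz":0.4,"wx":-0.024,"wy":0,"wz":0,"claw":0},
{"dx":0,"dy":-1.5,"dz":0.6,"wx":-0.024,"wy":0,"wz":0,"claw":0},
{"dx":0,"dy":-1.5,"dz":0.6,"wx":-0.024,"wy":0,"wz":0,"claw":0},
{"dx":0,"dy":-1.5,"dz":0.6,"wx":-0.024,"wy":0,"wz":0,"claw":0},
{"dx":0,"dy":-1.4,"dz":0.8,"wx":-0.024,"wy":0,"wz":0,"claw":0},
{"dx":0,"dy":-1.3,"dz":0.9,"wx":-0.024,"wy":0,"wz":0,"claw":0},
{"dx":0,"dy":-1.4,"dz":0.9,"wx":-0.024,"wy":0,"wz":0,"claw":0},
{"dx":0,"dy":-1.2,"dz":1,"wx":-0.024,"wy":0,"wz":0,"claw":0},
{"dx":0,"dy":-1.2,"dz":1.1,"wx":-0.024,"wy":0,"wz":0,"claw":0},
{"dx":0,"dy":-1.2,"dz":1.1,"wx":-0.024,"wy":0,"wz":0,"claw":0},
{"dx":0,"dy":-1,"dz":1.2,"wx":-0.024,"wy":0,"wz":0,"claw":0},
{"dx":0,"dy":-1.1,"dz":1.3,"wx":-0.024,"wy":0,"wz":0,"claw":0},
{"dx":0,"dy":-0.9,"dz":1.3,"wx":-0.024,"wy":0,"wz":0,"claw":0},
{"dx":0,"dy":-0.8,"dz":1.4,"wx":-0.024,"wy":0,"wz":0,"claw":0},
{"dx":0,"dy":-0.8,"dz":1.4,"wx":-0.024,"wy":0,"wz":0,"claw":0},
{"dx":0,"dy":-0.7,"dz":1.4,"wx":-0.024,"wy":0,"wz":0,"claw":0},
end [-0.19787273 -0.01887449] 0.48000000000000015
```

```bash
python3 -m handwheel '[{"dx":0,"dy":-1.6,"dz":0.1,"wx":-0.024,"wy":0,"wz":0,"claw":0},{"dx":0,"dy":-1.6,"dz":0.1,"wx":-0.024,"wy":0,"wz":0,"claw":0},{"dx":0,"dy":-1.6,"dz":0.3,"wx":-0.024,"wy":0,"wz":0,"claw":0},{"dx":0,"dy":-1.6,"dz":0.3,"wx":-0.024,"wy":0,"wz":0,"claw":0},{"dx":0,"dy":-1.5,"dz":0.4,"wx":-0.024,"wy":0,"wz":0,"claw":0},{"dx":0,"dy":-1.5,"dz":0.6,"wx":-0.024,"wy":0,"wz":0,"claw":0},{"dx":0,"dy":-1.5,"dz":0.6,"wx":-0.024,"wy":0,"wz":0,"claw":0},{"dx":0,"dy":-1.5,"dz":0.6,"wx":-0.024,"wy":0,"wz":0,"claw":0}]'
python3 - <<'E'
from h import *
s=monitor.observe();p=np.array(s["position"]);R=Ro.from_euler("xyz",s["tool_rot"]).as_matrix()
b=p-.0145*R[:,2]; d=b-[.6085,-.1352,.065]; x=d[0]*.606-d[1]*.795; print(x,d[2],np.hypot(x,d[2]),np.arctan2(-x,d[2]),s["force"],s["qpos"].round(2),s["grip_width"])
E
```

```text
clock: 23.78
position: [0.5375, -0.0401, 0.2163]
tool_rot: [2.945, -0.003, 0.651]
force: [10.4, -5.9, -8.6]
grip_width: 0.0139
finger_force: 62.3
-0.12148880232778363 0.16554868544598522 0.20534336206445303 0.6330882664999017 [10.39291614 -5.87598733 -8.57777617] [-0.78  0.49  0.88  1.98 -0.33  0.73 -0.67] 0.013891246941821945
```

```bash
python3 -m handwheel '[{"dx":0,"dy":-1.4,"dz":0.8,"wx":-0.024,"wy":0,"wz":0,"claw":0},{"dx":0,"dy":-1.3,"dz":0.9,"wx":-0.024,"wy":0,"wz":0,"claw":0},{"dx":0,"dy":-1.4,"dz":0.9,"wx":-0.024,"wy":0,"wz":0,"claw":0},{"dx":0,"dy":-1.2,"dz":1,"wx":-0.024,"wy":0,"wz":0,"claw":0},{"dx":0,"dy":-1.2,"dz":1.1,"wx":-0.024,"wy":0,"wz":0,"claw":0},{"dx":0,"dy":-1.2,"dz":1.1,"wx":-0.024,"wy":0,"wz":0,"claw":0},{"dx":0,"dy":-1,"dz":1.2,"wx":-0.024,"wy":0,"wz":0,"claw":0},{"dx":0,"dy":-1.1,"dz":1.3,"wx":-0.024,"wy":0,"wz":0,"claw":0}]'
cat > th.py <<'E'
from h import *
s=monitor.observe();p=np.array(s["position"]);R=Ro.from_euler("xyz",s["tool_rot"]).as_matrix()
b=p-.0145*R[:,2]; d=b-[.6085,-.1352,.065]; x=d[0]*.606-d[1]*.795; print(x,d[2],np.hypot(x,d[2]),np.arctan2(-x,d[2]),s["force"],s["qpos"].round(2),s["grip_width"])
E
python3 th.py
```

```text
clock: 24.78
position: [0.4944, 0.0171, 0.1102]
tool_rot: [2.756, -0.003, 0.651]
force: [-5.0, 10.3, 12.0]
grip_width: 0.014
finger_force: 67.0
-0.19572858603019289 0.05866113352733676 0.20433014456044085 1.2796088010932973 [-5.03853543 10.25378834 11.98861452] [-1.01  0.67  0.85  2.23 -0.4   0.31 -0.87] 0.013990095459337812
```

```bash
python3 - <<'E'
from h import *
def pose(t,ph): return np.array([-.205*np.sin(t),.205*np.cos(t)])+.015*np.array([np.sin(ph),-np.cos(ph)])
ph=.384;cur=pose(1.28,ph)
for t in (1.35,1.42,1.48,1.54,1.57,1.6):
    pn=ph-.016; d=pose(t,pn)-cur
    ez=np.array([np.sin(ph),-np.cos(ph)]); ey=np.array([np.cos(ph),np.sin(ph)])
    dy,dz=round(d@ey*100,1),round(d@ez*100,1);cur=cur+(dy*ey+dz*ez)/100;ph=pn;print(t,dy,dz)
E
```

```text
1.35 -0.9 1.2
1.42 -0.8 1.2
1.48 -0.5 1.1
1.54 -0.5 1.1
1.57 -0.3 0.6
1.6 -0.2 0.6
```

```bash
python3 -m handwheel '[{"dx":0,"dy":-0.9,"dz":1.2,"wx":0.016,"wy":0,"wz":0,"claw":0},{"dx":0,"dy":-0.8,"dz":1.2,"wx":0.016,"wy":0,"wz":0,"claw":0},{"dx":0,"dy":-0.5,"dz":1.1,"wx":0.016,"wy":0,"wz":0,"claw":0},{"dx":0,"dy":-0.5,"dz":1.1,"wx":0.016,"wy":0,"wz":0,"claw":0}]' 80; python3 th.py
```

```text
clock: 25.28
position: [0.4888, 0.0246, 0.0574]
tool_rot: [2.821, -0.003, 0.651]
force: [2.7, -3.4, 8.0]
grip_width: 0.0136
finger_force: 83.8
-0.20407571753874304 0.006160950767194126 0.204168694474223 1.5406159596685287 [ 2.72781358 -3.42737993  7.96069247] [-0.86  0.71  0.65  2.23 -0.46  0.23 -0.82] 0.013558724744223045
```

```bash
python3 -m handwheel '[{"dx":0,"dy":-0.3,"dz":0.6,"wx":0.016,"wy":0,"wz":0,"claw":0},{"dx":0,"dy":-0.2,"dz":0.6,"wx":0.016,"wy":0,"wz":0,"claw":0},{"dx":0,"dy":0,"dz":0,"wx":0,"wy":0,"wz":0,"claw":0}]'; python3 th.py
python3 - <<'E'
from h import *
# lever angle seen from the scene camera: compare bar prediction
f=optics.grab_frame("scene")
for t in (1.5,1.55,1.6):
    x=.095-.205*np.sin(t); print(t,proj(f,[.5505+x*.606,-.06-x*.795,.065+.205*np.cos(t)]))
for m in optics.masks_of("grip","scene")[:2]: print(m["p"],m["rect"])
E
```

```text
clock: 25.65
position: [0.4884, 0.0249, 0.0448]
tool_rot: [2.853, -0.003, 0.65]
force: [0.8, -1.2, 8.9]
grip_width: 0.0134
finger_force: 86.2
-0.2041834757583856 -0.006330888009365196 0.20428159955258418 1.6017922748834443 [ 0.83751387 -1.23582134  8.88374172] [-0.8   0.72  0.59  2.23 -0.48  0.22 -0.8 ] 0.013426662832657778
1.5 [206.03143904 255.24941614]
1.55 [206.12737698 259.37748447]
1.6 [206.46130407 263.4598275 ]
0.64 [205.2, 240.9, 102.9, 36.9]
```

```bash
python3 -m handwheel '[{"dx":0,"dy":0,"dz":0.2,"wx":0,"wy":0,"wz":0,"claw":0},{"dx":0,"dy":0,"dz":0,"wx":0,"wy":0,"wz":0,"claw":0},{"dx":0,"dy":0,"dz":0,"wx":0,"wy":0,"wz":0,"claw":0}]'; python3 th.py
python3 - <<'E'
from h import *
f=optics.grab_frame("scene")
m=optics.masks_of("grip","scene")[0]; ys,xs=np.nonzero(m["region"]); c=m["region"]
for u in (208,220,240,260,280,300): 
    v=np.nonzero(c[:,u])[0]; print(u,v.min() if len(v) else None,v.max() if len(v) else None)
for t in (1.45,1.55,1.6):
  for y in (-.046,.046):
    x=.095-.205*np.sin(t); print(t,y,proj(f,[.5505+x*.606+y*.795,-.06-x*.795+y*.606,.065+.205*np.cos(t)]).round(1))
E
```

```text
clock: 26.12
position: [0.4884, 0.0248, 0.043]
tool_rot: [2.853, -0.003, 0.651]
force: [-0.6, 1.7, 12.5]
grip_width: 0.0136
finger_force: 86.6
-0.20410913734598962 -0.008128874605722508 0.20427094397020742 1.6106014085638403 [-0.60435043  1.72978169 12.54437218] [-0.79  0.72  0.59  2.23 -0.48  0.22 -0.8 ] 0.013633362759623336
208 263 275
220 250 275
240 247 273
260 247 271
280 244 269
300 262 270
1.45 -0.046 [206.  262.2]
1.45 0.046 [206.3 240.8]
1.55 -0.046 [206.  270.7]
1.55 0.046 [206.3 248.9]
1.6 -0.046 [206.3 274.9]
1.6 0.046 [206.6 252.9]
```

```bash
python3 -m handwheel '[{"dx":0,"dy":0,"dz":0,"wx":0,"wy":0,"wz":0,"claw":0},{"dx":0,"dy":0,"dz":0,"wx":0,"wy":0,"wz":0,"claw":0},{"dx":0,"dy":0,"dz":0,"wx":0,"wy":0,"wz":0,"claw":0},{"dx":0,"dy":0,"dz":0,"wx":0,"wy":0,"wz":0,"claw":0},{"dx":0,"dy":0,"dz":0,"wx":0,"wy":0,"wz":0,"claw":0},{"dx":0,"dy":0,"dz":0,"wx":0,"wy":0,"wz":0,"claw":0},{"dx":0,"dy":0,"dz":0,"wx":0,"wy":0,"wz":0,"claw":0},{"dx":0,"dy":0,"dz":0,"wx":0,"wy":0,"wz":0,"claw":0}]'; python3 th.py; python3 -c "
from arc import *
rows(1.61,0,32,k=.179)"
```

```text
clock: 27.22
position: [0.4884, 0.0248, 0.043]
tool_rot: [2.853, -0.003, 0.651]
force: [-1.4, 1.7, 11.9]
grip_width: 0.0136
finger_force: 86.6
-0.20409867166002452 -0.008122191194405909 0.20426022070678612 1.6105707533546991 [-1.41886168  1.69872499 11.85885607] [-0.79  0.72  0.59  2.23 -0.48  0.22 -0.8 ] 0.01362871204323984
{"dx":0,"dy":0.3,"dz":-1,"wx":0.009,"wy":0,"wz":0,"claw":0},
{"dx":0,"dy":0.3,"dz":-1,"wx":0.009,"wy":0,"wz":0,"claw":0},
{"dx":0,"dy":0.3,"dz":-0.9,"wx":0.009,"wy":0,"wz":0,"claw":0},
{"dx":0,"dy":0.4,"dz":-1,"wx":0.009,"wy":0,"wz":0,"claw":0},
{"dx":0,"dy":0.4,"dz":-0.9,"wx":0.009,"wy":0,"wz":0,"claw":0},
{"dx":0,"dy":0.5,"dz":-0.9,"wx":0.009,"wy":0,"wz":0,"claw":0},
{"dx":0,"dy":0.5,"dz":-0.9,"wx":0.009,"wy":0,"wz":0,"claw":0},
{"dx":0,"dy":0.5,"dz":-0.9,"wx":0.009,"wy":0,"wz":0,"claw":0},
{"dx":0,"dy":0.6,"dz":-0.9,"wx":0.009,"wy":0,"wz":0,"claw":0},
{"dx":0,"dy":0.6,"dz":-0.8,"wx":0.009,"wy":0,"wz":0,"claw":0},
{"dx":0,"dy":0.7,"dz":-0.8,"wx":0.009,"wy":0,"wz":0,"claw":0},
{"dx":0,"dy":0.6,"dz":-0.7,"wx":0.009,"wy":0,"wz":0,"claw":0},
{"dx":0,"dy":0.7,"dz":-
[... 569 characters left out ...]
"wx":0.009,"wy":0,"wz":0,"claw":0},
{"dx":0,"dy":0.9,"dz":-0.3,"wx":0.009,"wy":0,"wz":0,"claw":0},
{"dx":0,"dy":1,"dz":-0.4,"wx":0.009,"wy":0,"wz":0,"claw":0},
{"dx":0,"dy":0.9,"dz":-0.3,"wx":0.009,"wy":0,"wz":0,"claw":0},
{"dx":0,"dy":1,"dz":-0.3,"wx":0.009,"wy":0,"wz":0,"claw":0},
{"dx":0,"dy":1,"dz":-0.2,"wx":0.009,"wy":0,"wz":0,"claw":0},
{"dx":0,"dy":1,"dz":-0.2,"wx":0.009,"wy":0,"wz":0,"claw":0},
{"dx":0,"dy":1,"dz":-0.1,"wx":0.009,"wy":0,"wz":0,"claw":0},
{"dx":0,"dy":1,"dz":-0.1,"wx":0.009,"wy":0,"wz":0,"claw":0},
{"dx":0,"dy":1,"dz":-0.1,"wx":0.009,"wy":0,"wz":0,"claw":0},
{"dx":0,"dy":1.1,"dz":-0,"wx":0.009,"wy":0,"wz":0,"claw":0},
end [0.00047787 0.18993214] 0.00018999999999989511
```

```bash
python3 -m handwheel '[{"dx":0,"dy":0.3,"dz":-1,"wx":0.009,"wy":0,"wz":0,"claw":0},{"dx":0,"dy":0.3,"dz":-1,"wx":0.009,"wy":0,"wz":0,"claw":0},{"dx":0,"dy":0.3,"dz":-0.9,"wx":0.009,"wy":0,"wz":0,"claw":0},{"dx":0,"dy":0.4,"dz":-1,"wx":0.009,"wy":0,"wz":0,"claw":0},{"dx":0,"dy":0.4,"dz":-0.9,"wx":0.009,"wy":0,"wz":0,"claw":0},{"dx":0,"dy":0.5,"dz":-0.9,"wx":0.009,"wy":0,"wz":0,"claw":0},{"dx":0,"dy":0.5,"dz":-0.9,"wx":0.009,"wy":0,"wz":0,"claw":0},{"dx":0,"dy":0.5,"dz":-0.9,"wx":0.009,"wy":0,"wz":0,"claw":0}]'; python3 th.py
```

```text
clock: 28.22
position: [0.4959, 0.0151, 0.1238]
tool_rot: [2.925, -0.003, 0.651]
force: [8.9, -2.0, 0.3]
grip_width: 0.0136
finger_force: 79.6
-0.19087457550843076 0.07295654581662048 0.2043422647251818 1.2057087388524954 [ 8.91538712 -1.9958731   0.31923618] [-0.82  0.57  0.73  2.15 -0.39  0.47 -0.78] 0.013631881710477465
```

```bash
python3 -m handwheel '[{"dx":0,"dy":0.6,"dz":-0.9,"wx":0.009,"wy":0,"wz":0,"claw":0},{"dx":0,"dy":0.6,"dz":-0.8,"wx":0.009,"wy":0,"wz":0,"claw":0},{"dx":0,"dy":0.7,"dz":-0.8,"wx":0.009,"wy":0,"wz":0,"claw":0},{"dx":0,"dy":0.6,"dz":-0.7,"wx":0.009,"wy":0,"wz":0,"claw":0},{"dx":0,"dy":0.7,"dz":-0.8,"wx":0.009,"wy":0,"wz":0,"claw":0},{"dx":0,"dy":0.8,"dz":-0.7,"wx":0.009,"wy":0,"wz":0,"claw":0},{"dx":0,"dy":0.7,"dz":-0.7,"wx":0.009,"wy":0,"wz":0,"claw":0},{"dx":0,"dy":0.8,"dz":-0.6,"wx":0.009,"wy":0,"wz":0,"claw":0}]'; python3 th.py
```

```text
clock: 29.22
position: [0.5204, -0.0179, 0.1924]
tool_rot: [3.0, -0.001, 0.652]
force: [-5.4, 14.4, 14.3]
grip_width: 0.0133
finger_force: 79.1
-0.14870577791632916 0.14172470995298495 0.20542468643509795 0.8094305023682888 [-5.36038551 14.3682077  14.28356597] [-0.73  0.48  0.77  2.01 -0.33  0.71 -0.7 ] 0.013293704926309187
```

```bash
python3 -m handwheel '[{"dx":0,"dy":0.8,"dz":-0.6,"wx":0.009,"wy":0,"wz":0,"claw":0},{"dx":0,"dy":0.9,"dz":-0.6,"wx":0.009,"wy":0,"wz":0,"claw":0},{"dx":0,"dy":0.8,"dz":-0.6,"wx":0.009,"wy":0,"wz":0,"claw":0},{"dx":0,"dy":0.9,"dz":-0.5,"wx":0.009,"wy":0,"wz":0,"claw":0},{"dx":0,"dy":0.9,"dz":-0.4,"wx":0.009,"wy":0,"wz":0,"claw":0},{"dx":0,"dy":1,"dz":-0.5,"wx":0.009,"wy":0,"wz":0,"claw":0},{"dx":0,"dy":0.9,"dz":-0.3,"wx":0.009,"wy":0,"wz":0,"claw":0},{"dx":0,"dy":1,"dz":-0.4,"wx":0.009,"wy":0,"wz":0,"claw":0}]'; python3 -m handwheel '[{"dx":0,"dy":0.9,"dz":-0.3,"wx":0.009,"wy":0,"wz":0,"claw":0},{"dx":0,"dy":1,"dz":-0.3,"wx":0.009,"wy":0,"wz":0,"claw":0},{"dx":0,"dy":1,"dz":-0.2,"wx":0.009,"wy":0,"wz":0,"claw":0},{"dx":0,"dy":1,"dz":-0.2,"wx":0.009,"wy":0,"wz":0,"claw":0},{"dx":0,"dy":1,"dz":-0.1,"wx":0.009,"wy":0,"wz":0,"claw":0},{"dx":0,"dy":0,"dz":0,"wx":0,"wy":0,"wz":0,"claw":0}]'; python3 th.py
```

```text
clock: 30.22
position: [0.5605, -0.0718, 0.2397]
tool_rot: [3.073, -0.001, 0.652]
force: [-8.1, 8.0, 18.9]
grip_width: 0.0132
finger_force: 83.5
clock: 30.98
position: [0.5914, -0.1107, 0.2536]
tool_rot: [3.114, -0.003, 0.651]
force: [0.4, 7.1, 19.3]
grip_width: 0.0133
finger_force: 85.0
-0.0302177349471405 0.20308826864201618 0.20532402773505923 0.14770747898238454 [ 0.43999476  7.06293078 19.25201299] [-0.4   0.55  0.72  1.68 -0.39  1.04 -0.48] 0.013285340635564535
```

```bash
python3 -m handwheel '[{"dx":0,"dy":0.8,"dz":-0.1,"wx":0.009,"wy":0,"wz":0,"claw":0},{"dx":0,"dy":0.8,"dz":-0.1,"wx":0.009,"wy":0,"wz":0,"claw":0},{"dx":0,"dy":0.7,"dz":0,"wx":0.009,"wy":0,"wz":0,"claw":0},{"dx":0,"dy":0.4,"dz":0,"wx":0,"wy":0,"wz":0,"claw":0},{"dx":0,"dy":0.2,"dz":0,"wx":0,"wy":0,"wz":0,"claw":0},{"dx":0,"dy":0,"dz":0,"wx":0,"wy":0,"wz":0,"claw":0}]'; python3 th.py
```

```text
clock: 31.72
position: [0.6086, -0.1325, 0.255]
tool_rot: [-3.141, -0.003, 0.651]
force: [6.1, 7.8, 4.3]
grip_width: 0.0131
finger_force: 86.1
-0.0020637430008159977 0.204532981473886 0.2045433928186643 0.010089683114270243 [6.11323097 7.75448286 4.2921531 ] [-0.32  0.59  0.7   1.61 -0.42  1.1  -0.44] 0.013148678201382907
```

```bash
python3 -m handwheel '[{"dx":0,"dy":0.2,"dz":0,"wx":0,"wy":0,"wz":0,"claw":0},{"dx":0,"dy":0,"dz":0,"wx":0,"wy":0,"wz":0,"claw":0}]'; python3 th.py;  python3 -m handwheel '[{"dx":0,"dy":0.1,"dz":0,"wx":0,"wy":0,"wz":0,"claw":0},{"dx":0,"dy":0,"dz":0,"wx":0,"wy":0,"wz":0,"claw":0}]'; python3 th.py
```

```text
clock: 31.98
position: [0.6096, -0.1339, 0.255]
tool_rot: [-3.14, -0.003, 0.652]
force: [4.9, 8.6, 5.0]
grip_width: 0.0135
finger_force: 86.1
-0.00033979609654347467 0.20448743609790238 0.20448771841673263 0.0016616951646306283 [4.91962196 8.63020163 5.01244082] [-0.32  0.59  0.7   1.6  -0.42  1.1  -0.44] 0.013455469315046126
clock: 32.22
position: [0.61, -0.1344, 0.255]
tool_rot: [-3.139, -0.002, 0.652]
force: [3.9, 10.6, 7.4]
grip_width: 0.0132
finger_force: 86.4
0.00028915446389539293 0.20449659587546848 0.20449680030494038 -0.0014139808535749176 [ 3.87321155 10.64182303  7.43501816] [-0.32  0.59  0.7   1.6  -0.42  1.1  -0.43] 0.013167888273223472
```

```bash
python3 -m handwheel '[{"dx":0,"dy":0,"dz":0,"wx":0,"wy":0,"wz":0,"claw":25},{"dx":0,"dy":0,"dz":0,"wx":0,"wy":0,"wz":0,"claw":40},{"dx":0,"dy":0,"dz":0,"wx":0,"wy":0,"wz":0,"claw":60},{"dx":0,"dy":0,"dz":0,"wx":0,"wy":0,"wz":0,"claw":60},{"dx":0,"dy":0,"dz":-2,"wx":0,"wy":0,"wz":0,"claw":60},{"dx":0,"dy":0,"dz":-4,"wx":0,"wy":0,"wz":0,"claw":60},{"dx":0,"dy":0,"dz":-4,"wx":0,"wy":0,"wz":0,"claw":60},{"dx":0,"dy":0,"dz":0,"wx":0,"wy":0,"wz":0,"claw":60}]'
python3 - <<'E'
from h import *
s=monitor.observe();print(s["position"],s["force"])
f=optics.grab_frame("top")
g=f["frame"].astype(int);red=(g[:,:,2]-g[:,:,1]>80)&(g[:,:,2]-g[:,:,0]>80);red[:220]=0;red[270:]=0;red[:,:200]=0;red[:,260:]=0
ys,xs=np.nonzero(red);print("knob",atz(f,xs.mean(),ys.mean(),.047) if len(xs) else None)
for k in ["heel","shoe_mid","brush_mid","spool_mid","pulley_mid","grip"]:
    for m in optics.masks_of(k,"top")[:2]: print(k,round(m["p"],2),m["rect"])
f=optics.grab_frame("scene")
for k in ["grip","shoe_mid","brush_mid","spool_mid","pulley_mid"]:
    for m in optics.masks_of(k,"scene")[:1]: print("scene",k,round(m["p"],2),m["rect"])
f=optics.grab_frame("wrist")
for k in ["grip","heel","jaw_knob"]:
    for m in optics.masks_of(k,"wrist")[:1]: r=m["rect"];c=(r[0]+r[2]/2,r[1]+r[3]/2);print("wrist",k,round(m["p"],2),r,atz(f,*c,.27 if k=="grip" else .03))
E
```

```text
clock: 33.22
position: [0.6104, -0.1371, 0.3569]
tool_rot: [3.139, -0.003, 0.651]
force: [-0.2, 0.1, -1.1]
grip_width: 0.051
finger_force: 0.0
[ 0.6103945  -0.13705114  0.35688749] [-0.21588576  0.09900895 -1.09557507]
knob None
heel 0.68 [335.2, 243.9, 41.8, 33.6]
heel 0.61 [326.1, 203.3, 27.5, 25.4]
shoe_mid 0.83 [176.3, 150.9, 39.0, 56.8]
brush_mid 0.69 [266.7, 260.7, 48.2, 54.0]
grip 0.59 [291.7, 190.3, 8.5, 27.9]
grip 0.23 [269.2, 189.6, 40.0, 60.5]
scene grip 0.82 [281.1, 155.5, 28.6, 114.7]
scene shoe_mid 0.85 [202.1, 204.7, 110.9, 48.7]
scene brush_mid 0.65 [214.9, 304.3, 77.0, 45.2]
scene spool_mid 0.64 [173.4, 256.7, 15.4, 20.5]
scene pulley_mid 0.71 [160.9, 291.8, 32.0, 21.1]
wrist grip 0.81 [219.7, 106.4, 68.1, 181.4] [ 0.6098457  -0.11658025  0.27      ]
wrist heel 0.94 [317.7, 202.2, 47.6, 40.2] [ 0.5812494  -0.26366138  0.03      ]
wrist jaw_knob 0.58 [132.0, 118.7, 26.1, 61.2] [ 0.50714567 -0.00282478  0.03      ]
```

```bash
python3 - <<'E'
from h import *
f=optics.grab_frame("wrist")
a=cv2.imread("pics/w8.png");b=cv2.resize(f["frame"],(800,600))
def red(g):
    g=g.astype(int)[150:300,120:300];m=(g[:,:,2]-g[:,:,1]>80)&(g[:,:,2]-g[:,:,0]>80);y,x=np.nonzero(m);return np.round([x.mean()+120,y.mean()+150,len(x)],1)
print(red(a),red(b))
for n,(x0,y0,x1,y1) in dict(fix=(275,165,320,265),heel=(222,175,290,250),slide=(190,165,222,265),plateL=(140,130,190,180),spool=(50,115,125,170),pulley=(70,240,150,325)).items():
    t=a[y0:y1,x0:x1];r=cv2.matchTemplate(b,t,cv2.TM_CCOEFF_NORMED);_,v,_,l=cv2.minMaxLoc(r);print(n,l[0]-x0,l[1]-y0,round(v,3))
E
```

```text
[197.2 220.  322. ] [199.7 217.6 306. ]
fix -1 -2 0.981
heel 1 -2 0.975
slide 2 -2 0.988
plateL 4 0 0.995
spool 6 0 0.988
pulley 5 -4 0.989
```

```bash
python3 -c "
from workcell import job_done
print(job_done())"
```

```text
the job is handed in; nothing more can be done
None
```

The heel lift is turned end for end with its straight edge flat on the fixed jaw and the slide jaw snug. It was stamped for about 1.5 s and the lever eased back upright over about 4.5 s, with no sign in the pictures that the shoe, brush, spool or pulley moved; I handed the job in at about 33 s, and no verdict came back.

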